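# Lock the phones that still hold a battery in the battery safe

### The job

Clear the repair bench for the night: some of the phones lying on the mat still have their battery inside, which you can only tell by feeling that they are more than twice as heavy as the stripped ones. Push the latch of the steel battery safe and let its lid spring open freely, without touching it; lay every phone that has a battery flat on the floor of the safe and every stripped phone flat on the floor of the white parts tray, side by side and none on top of another, then push the lid down until it snaps shut and stays shut. Do not disturb the multimeter, the solvent pot or the tip cleaner.

Things in the scene. Friction and masses are not known exactly. Their poses are not given: they have to be found in the camera images.
- safe: grey steel battery safe, bolted down: a box, outside 190 (x) x 280 (y) x 85 mm high, walls 7 mm, floor 8 mm, so the room inside is 176 x 266 x 77 mm deep; a flat sprung lid on its rim. Origin: centre of the underside; +x points to the hinge side, -x to the latch side, z up
- lid (a joint): lid angle, rad: 0 shut, 1.8 fully open (a little back past upright). When the latch lets go, a spring throws it open within a second and holds it there. Pushing it shut takes up to 3 N at its free edge, 6 to 15 N in the last degrees, where its keeper bar snaps under the latch hook; then it stays shut (under 0.02). Short of the snap it springs open again
- lid_edge (a point): middle of the free edge of the lid (steel plate 190 x 280 x 10 mm, 0.35 kg), 190 mm from the hinge line, half-way through the plate; moves with the lid; the keeper bar stands 16 mm further out. Its z is the normal of the lid's outer (top) face, 5 mm from this point; its x runs from free edge to hinge
- hinge_line (a point): middle of the lid's hinge line, 95 mm from the safe's centre along the safe's +x, 85 mm above the bench and level with the lid's underside; the lid turns about the safe's y direction here
- latch (a joint): angle of the push latch, rad: 0 at rest (hook over the lid's keeper bar), 0.3 pushed right down; the lid is let go from about 0.22. A steel rocker in the middle of the safe's latch side: pushing its pad down 12 to 15 mm, with 2 to 5 N, tips the hook off the bar; it springs back when let go
- latch_pad (a point): point to push, on top of the latch's pad: 158 mm from the safe's centre along the safe's -x, 76 mm above the bench at rest. The pad is 36 mm wide and reaches from 25 to 77 mm out from the safe's wall. The lid edge swings up and away from the pad, so keep the gripper's body on the pad's outer side, its broad side along the safe's y
- tray: shallow white plastic parts tray, fixed to the bench: 165 (x) x 280 (y) x 18 mm, walls and floor 4 mm. Origin: centre of the underside, z up
- phone_a_mid (a point): rugged bar phone, 120 x 52 x 18 mm, black, lying screen up, one of up to six that look exactly alike. About 270 g if its battery is still inside, about 110 g if stripped; only the weight tells. The point is its centre, half-way up (9 mm); x runs along its length, z up out of the screen. It may be absent
- phone_b_mid (a point): another such phone, described as for phone_a_mid; with or without battery; it may be absent
- phone_c_mid (a point): another such phone, described as for phone_a_mid; with or without battery; it may be absent
- phone_d_mid (a point): another such phone, described as for phone_a_mid; with or without battery; it may be absent
- phone_e_mid (a point): another such phone, described as for phone_a_mid; with or without battery; it may be absent
- phone_f_mid (a point): another such phone, described as for phone_a_mid; with or without battery; it may be absent
- multimeter: bystander: black hand-held multimeter lying on the bench, 150 x 75 x 43 mm; origin at the centre of its underside
- solvent_pot: bystander: upright aluminium solvent dispenser, 62 mm across, 106 mm high; origin at the centre of its underside
- tip_cleaner: bystander: low round brass tip-cleaner tin, 68 mm across, 34 mm high; origin at the centre of its underside

How it is judged:
By the outcome, as a careful person would: the job done as asked, in the order asked, and still so for the second after the job is handed in, with the robot touching nothing.
Of phone_a, phone_b, phone_c, phone_d, phone_e, phone_f only 4 to 6 are there at a start; the rules pass over those that are not, and their reading is None.
At some moment in a run one of phone_a, phone_b, phone_c, phone_d, phone_e, phone_f may be knocked a few centimetres aside while the robot is not near it.
Once in a run the grip may slacken for a moment while it holds something.
It also fails if it takes over 210 s, if anything falls off the work surface, if the arm or the gripper's body presses on something with over 40 N, if the wrist force passes 120 N, or if a joint passes its speed limit or range.

### The arm

A 6-joint arm with a two-finger parallel gripper is mounted at the origin on the work surface. World frame = base frame: x ahead of the robot, y to its left, z up, the work surface at z = 0. Lengths are in m, angles in rad, forces in N, time in s.
With the tool pointing down it reaches from about 0.3 to 0.875 m from the base axis. Payload 6.4 kg.
Tool frame: the origin (TCP) lies midway between the tips of the shut fingers; the grasp point (between the pads) lies 19 mm behind it (grasp_offset is the distance from the TCP to the grasp point, in m); z points along the fingers, y is the line along which they close (so a half turn about z gives the same grasp; the last joint's range is limited). The gripper opens to 85 mm and grips with 20 to 120 N. Pads are 22 mm wide; open, the fingers measure 114 mm over their backs; the gripper's body (76 mm by 85 mm) begins 54 mm behind the grasp point. The pads swing forward as they close: fully open they stand 13 mm farther back than shut.
Start: joints at [1.087, 0.181, 1.607, -0, 1.354, -0.206], TCP at [0.158, 0.553, 0.203] pointing down, gripper open.
Joint ranges: [-2.99, 2.99], [-0.89, 2.07], [0.3, 2.58], [-1.14, 4.28], [0, 2.63], [-3.12, 3.12]. Speed limits (rad/s): [2.57, 2.57, 3.01, 3.14, 3.14, 3.14].

### API

Orientations are given as a unit quaternion [w, x, y, z].
In Python, from bench import * gives the robot as it stands. The module is installed in compiled form; this text tells all that it offers.
- The arm moves only by the tool servo_tool, never from a script. Its argument "commands" is text: rows parted by semicolons, each of 7 numbers parted by spaces: the turn, a rotation vector about the tool's x, y, z in rad, then the shift along the tool's x, y, z in mm, then the opening, from 0 (shut) to 1 (fully open). In form: wx wy wz dx dy dz claw; .... A call has 1 to 5 rows; each row shifts and turns the commanded pose from where the row before left it, along the tool's axes as they then stand; what a row does not reach is not made up. A row lasts 1/8 s, in which the tool goes at most 62.5 mm and 10.7 degrees, less where a joint would pass 70% of its speed; a pose out of reach is approached as far as the arm can. A call with a gripper value outside its range is refused whole. The fingers move at their own pace and stop on an object; the grip force is fixed at half the most. Time passes only in rows, so rows that do not move let the fingers close. It gives the time, the measured TCP pose, the force, the opening and the grip force at its end, in the units of the state.
- get_obs(): the state, without advancing time (a new reading comes with each control period).
- camera(name): name is "side" or "top"; returns the picture (400x640x3 uint8, blue, green, red); there is no depth.
- calibration(name): a dict with "fx", "fy", "cx", "cy" (pixels), "k1" (the pictures are not rectified: a ray, as slopes to the right and down, at radius r is drawn at 1 + k1 r^2 times it, then the intrinsics apply), "R" (3x3) and "t" (3): a world point X has camera coordinates R X + t. Camera axes: x right, y down, z forward; pixel columns grow to the right and rows downward; lengths in m; the calibration is good to about 2 mm. A picture is of the moment at which its call begins. calibration takes no time and is no camera call.
- hand_in(): hands the job in; it is judged then, once.
The state is a dict: "time_s": time; "q": joint angles; "dq": joint speeds; "joint_efforts": joint torques, N m; "eef_pos": TCP position; "eef_rot": TCP orientation; "wrist_force": force on the tool from outside, world axes, zero at the start; "torque": the same for the moment, N m; "opening": opening from 0.0 (shut) to 1.0 (fully open); "grasp_force": force on a finger pad.
Only numpy, scipy, OpenCV 4.12 (cv2) and the standard library are available. Lean on these libraries where they do the work, as an engineer would, in place of code of your own. Each camera call takes 0.05 s, during which the arm holds its last target. There are 200 camera calls.

## Working session

There is one attempt and no reset: what is moved stays moved. The work goes in short steps, Python scripts to look and compute and a tool call to move; the robot and the scene stay as the last step left them, time stands still between calls to the robot, and variables do not carry over. Pictures are saved under pics/ and viewed, at most 14 in all, crops included, and the job is handed in when it is done.

Besides the shell and the picture viewer there is one more tool, called by a JSON object that holds its "method" and its "body". servo_tool: Moves the arm, as the interface text tells. Its arguments: {"type":"object","properties":{"commands":{"type":"string"}},"required":["commands"]}

```bash
mkdir -p pics
python3 - <<'E'
from bench import *
import cv2
o=get_obs(); print(o)
for n in("top","side"):
    cv2.imwrite(f"pics/{n}0.png",camera(n)); print(n,calibration(n))
E
```

```text
{'time_s': 0.0, 'q': array([ 1.08669591e+00,  1.81543731e-01,  1.60796911e+00,  5.34199842e-08,
        1.35377582e+00, -2.06328524e-01]), 'dq': array([-0.00095118, -0.00026405,  0.00030326, -0.00124219, -0.00027953,
        0.00096026]), 'joint_efforts': array([ 1.02341608e-03, -4.44872940e+01, -3.51340914e+01,  3.44949285e-05,
        9.02920176e-03,  1.37134199e-05]), 'eef_pos': array([0.15739969, 0.55244247, 0.20240146]), 'eef_rot': array([-2.86988066e-04,  1.38439828e-01,  9.90370484e-01, -7.97966074e-04]), 'wrist_force': array([-1.14280587,  0.26387772, -0.15372395]), 'torque': array([0.00376622, 0.04173429, 0.03885328]), 'grasp_force': 0.0, 'opening': 1.002329089385452}
top {'fx': 436.95382462661917, 'fy': 436.95382462661917, 'cx': 323.57502246705405, 'cy': 202.05092048769112, 'k1': -0.06621783550102393, 'R': array([[-0.02623875, -0.99941526, -0.02192409],
       [-0.99683868,  0.02780383, -0.07442841],
       [ 0.07499447,  0.01990187, -0.99698533]]), 't': array([0.01396068, 0.60328167, 1.33325221])}
side {'fx': 407.85502409853615, 'fy': 407.85502409853615, 'cx': 318.9402651834288, 'cy': 199.9869383192664, 'k1': -0.09144580417078779, 'R': array([[-0.90309636, -0.42912872,  0.01629426],
       [-0.31625745,  0.63893341, -0.70124555],
       [ 0.29051366, -0.63844549, -0.71273359]]), 't': array([0.5579851 , 0.2653129 , 0.98939543])}
```

View pics/top0.png

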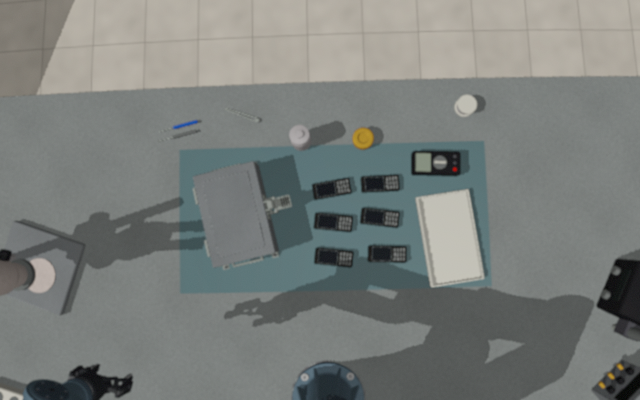

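View pics/side0.png

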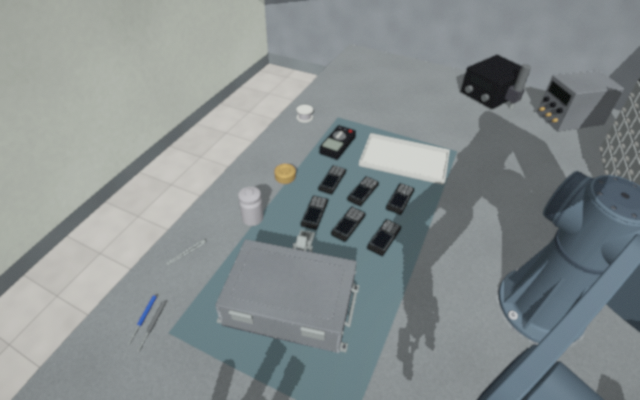

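Six phones lie in the centre, the safe is at left with its latch pointing right (284,203), and the tray is at right (450,237). Enlarging to read corners.

Run:
```python
import cv2
i=cv2.imread("pics/top0.png")
cv2.imwrite("pics/topL.png",cv2.resize(i[140:280,180:340],None,fx=5,fy=4.2857 if 0 else 4,interpolation=cv2.INTER_CUBIC))
cv2.imwrite("pics/topR.png",cv2.resize(i[140:290,300:500],None,fx=4,fy=4,interpolation=cv2.INTER_CUBIC))
```

```text
(no output)
```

View pics/topL.png

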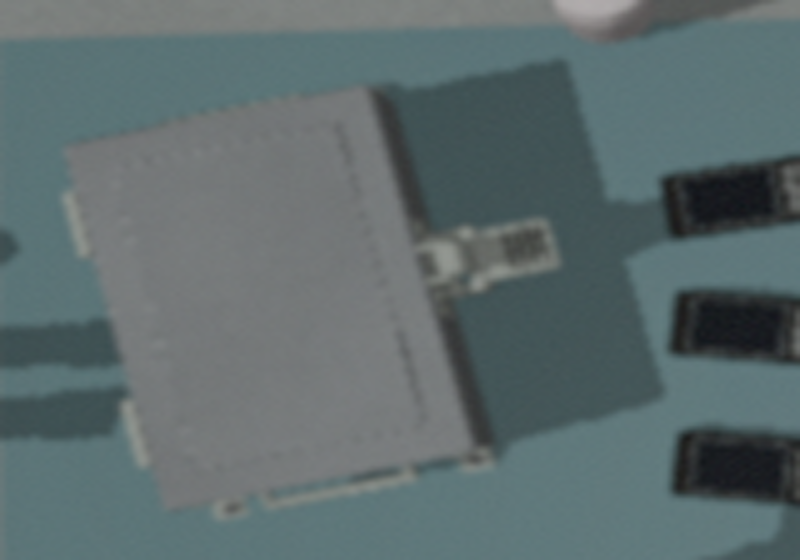

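View pics/topR.png

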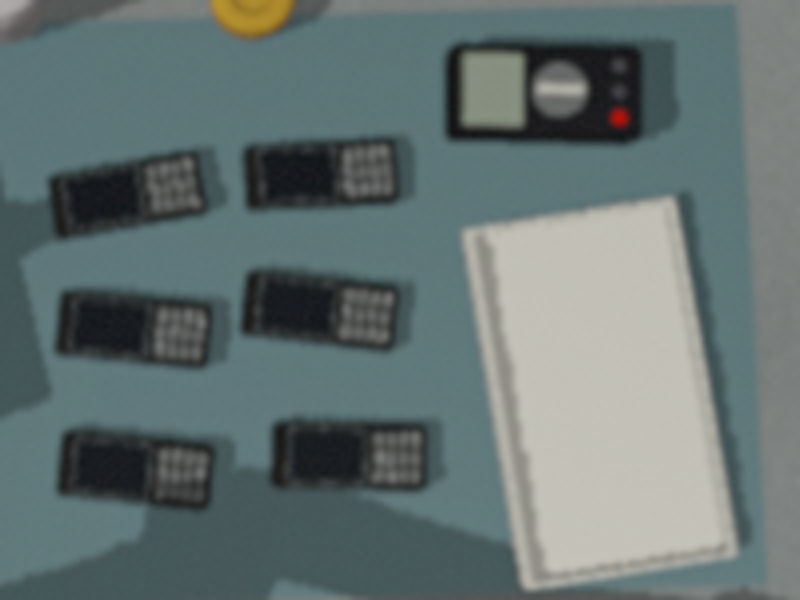

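```bash
cat > h.py <<'E'
from bench import *
import cv2, numpy as np
from scipy.spatial.transform import Rotation as Rn
def ray(n,px,z):
    c=calibration(n); K=np.array([[c['fx'],0,c['cx']],[0,c['fy'],c['cy']],[0,0,1]])
    s=cv2.undistortPoints(np.array(px,float).reshape(-1,1,2),K,np.array([c['k1'],0,0,0,0.])).reshape(-1,2)
    d=np.c_[s,np.ones(len(s))]@c['R']; o=-c['R'].T@c['t']
    return (o+d*((z-o[2])/d[:,2])[:,None])
def proj(n,X):
    c=calibration(n); K=np.array([[c['fx'],0,c['cx']],[0,c['fy'],c['cy']],[0,0,1]])
    return cv2.projectPoints(np.array(X,float).reshape(-1,1,3),cv2.Rodrigues(c['R'])[0],c['t'],K,np.array([c['k1'],0,0,0,0.]))[0].reshape(-1,2)
def rect(X):
    (c,s,a)=cv2.minAreaRect((X[:,:2]*1000).astype(np.float32))
    if s[0]<s[1]: s=s[::-1]; a+=90   # a: long axis
    return np.array(c)/1000,s,(a+90)%180-90
E
python3 - <<'E'
from h import *
s=np.array
L=s([(66,150),(372,88),(490,452),(168,508)])/[5,4]+[180,140]
print("lid",*rect(ray("top",L,.095)))
pad=s([(548,220),(560,265)])/[5,4]+[180,140]; print("pad outer",ray("top",pad,.076)[:,:2])
T=s([(461,230),(678,197),(738,555),(525,590)])/4+[300,140]; print("tray",*rect(ray("top",T,.018)))
P=[[(50,178),(197,153),(208,213),(58,237)],[(245,146),(396,138),(400,202),(248,208)],[(62,290),(212,303),(208,366),(58,354)],[(249,269),(400,286),(394,349),(244,333)],[(64,430),(214,445),(210,508),(58,493)],[(275,422),(426,422),(428,488),(276,489)]]
for i,p in enumerate(P): print(i+1,*rect(ray("top",s(p)/4+[300,140],.016)))
print("meter",ray("top",s([(448,45),(640,45),(640,140),(448,140)])/4+[300,140],.043)[:,:2].round(3).tolist())
E
```

```text
lid [0.56740442 0.25849838] (278.97265625, 194.30601501464844) 12.579326629638672
pad outer [[0.6233954  0.09759753]
 [0.58949086 0.09110673]]
tray [ 0.48101398 -0.39049963] (281.2562561035156, 172.21920776367188) 7.041178226470947
1 [ 0.64496997 -0.02975229] (118.48961639404297, 47.87327575683594) -82.48609495162964
2 [ 0.65727997 -0.18167264] (118.61222076416016, 50.35911560058594) -88.74559688568115
3 [ 0.54099176 -0.03208984] (117.66203308105469, 49.84123992919922) 83.90348815917969
4 [ 0.55176038 -0.17726611] (118.01890563964844, 49.90300369262695) 82.32640838623047
5 [ 0.43202753 -0.03062798] (117.99095153808594, 48.75251388549805) 82.94878387451172
6 [ 0.43835333 -0.19654701] (117.43177795410156, 51.52885055541992) 88.7949447631836
meter [[0.751, -0.279], [0.747, -0.428], [0.673, -0.424], [0.677, -0.276]]
```

```bash
cat >> h.py <<'E'
S0=np.array([.5674,.2585]); SA=np.radians(102.6); T0=np.array([.481,-.3905]); TA=np.radians(7.04)
def safe(x,y): return S0+[x*np.cos(SA)-y*np.sin(SA), x*np.sin(SA)+y*np.cos(SA)]
def tray_l(a,b): # a along long axis, b across (m)
    return T0+[a*np.cos(TA)-b*np.sin(TA), a*np.sin(TA)+b*np.cos(TA)]
def mat(a): # tool y at world angle a, pointing down
    y=np.array([np.cos(a),np.sin(a),0]); z=np.array([0,0,-1.]); return np.c_[np.cross(y,z),y,z]
def cur():
    o=get_obs(); q=o['eef_rot']; return o,o['eef_pos'],Rn.from_quat(np.r_[q[1:],q[0]]).as_matrix()
def plan(goals,P=None,R=None):
    """goals: (x,y,z,toolYdeg,claw); prints rows"""
    o,p,r=cur(); P=p if P is None else P; R=r if R is None else R
    print("t %.2f tcp %s yaw %.1f F %s op %.2f gf %.1f"%(o['time_s'],p.round(4),np.degrees(np.arctan2(r[1,1],r[0,1])),o['wrist_force'].round(2),o['opening'],o['grasp_force']))
    for g in goals:
        c0=np.degrees(np.arctan2(R[1,1],R[0,1])); a=c0+(g[3]-c0+90)%180-90
        G=mat(np.radians(a)); w=Rn.from_matrix(R.T@G).as_rotvec(); d=np.array(g[:3])-P
        n=max(1,int(np.ceil(np.linalg.norm(d)/.056)),int(np.ceil(np.linalg.norm(w)/.18))); out=[]
        for i in range(n):
            R=R@Rn.from_rotvec(w/n).as_matrix(); s=R.T@d/n*1000
            out.append("%.3f %.3f %.3f %.1f %.1f %.1f %g"%(*(w/n),*s,g[4]))
        P=np.array(g[:3]); R=G; print("goal",np.round(g,3)); print("; ".join(out).replace("-0.000","0").replace("0.000","0"))
E
python3 - <<'E'
from h import *
p=safe(-.165,0); plan([(*p,.2,12.6,0),(*p,.085,12.6,0)])
E
```

```text
t 0.10 tcp [0.1574 0.5525 0.2025] yaw 74.1 F [0.21 0.56 0.25] op 1.00 gf 0.0
goal [ 0.603  0.097  0.2   12.6    0.   ]
0 0 0.089 -48.3 -22.0 0.2 0; 0 0 0.089 -50.1 -17.6 0.2 0; 0 0 0.089 -51.5 -13.1 0.2 0; 0 0 0.089 -52.4 -8.5 0.2 0; 0 0 0.089 -53.0 -3.7 0.2 0; 0 0 0.089 -53.1 1.0 0.2 0; 0 0 0.089 -52.8 5.7 0.2 0; 0 0 0.089 -52.1 10.4 0.2 0; 0 0 0.089 -50.9 15.0 0.2 0; 0 0 0.089 -49.4 19.5 0.2 0; 0 0 0.089 -47.4 23.9 0.2 0; 0 0 0.089 -45.1 28.0 0.2 0
goal [ 0.603  0.097  0.085 12.6    0.   ]
0 0 0 0.0 0.0 38.3 0; 0 0 0 0.0 0.0 38.3 0; 0 0 0 0.0 0.0 38.3 0
```

{"method": "servo_tool", "body": {"commands": "0 0 0.09 -48 -22 0 0; 0 0 0.09 -50 -18 0 0; 0 0 0.09 -51 -13 0 0; 0 0 0.09 -52 -9 0 0; 0 0 0.09 -53 -4 0 0"}}

```text
time_s: 0.72
eef_pos: [0.3587, 0.3788, 0.203]
eef_rot: [-0.0, 0.357, 0.934, -0.0]
wrist_force: [-0.5, -0.2, 0.3]
opening: -0.001
grasp_force: 0.0
```

{"method": "servo_tool", "body": {"commands": "0 0 0.09 -53 1 0 0; 0 0 0.09 -53 6 0 0; 0 0 0.09 -52 10 0 0; 0 0 0.09 -51 15 0 0; 0 0 0.09 -49 20 0 0"}}

```text
time_s: 1.35
eef_pos: [0.5603, 0.2061, 0.2029]
eef_rot: [-0.0, 0.557, 0.831, -0.0]
wrist_force: [0.0, 0.7, 0.1]
opening: -0.0
grasp_force: 0.0
```

{"method": "servo_tool", "body": {"commands": "0 0 0.09 -47 24 0 0; 0 0 0.08 -45 28 0 0; 0 0 0 0 0 0 0"}}

```text
time_s: 1.72
eef_pos: [0.6415, 0.1353, 0.202]
eef_rot: [-0.0, 0.626, 0.78, -0.001]
wrist_force: [0.1, 0.9, -0.5]
opening: -0.002
grasp_force: 0.0
```

Run:
```python
from h import *
p=safe(-.165,0); plan([(*p,.2,12.6,0),(*p,.08,12.6,0)])
```

```text
t 1.73 tcp [0.6415 0.1353 0.202 ] yaw 12.5 F [ 0.12  0.89 -0.5 ] op -0.00 gf 0.0
goal [ 0.603  0.097  0.2   12.6    0.   ]
-0.001 0.001 -0.002 -28.6 -45.4 2.0 0
goal [ 0.603  0.097  0.08  12.6    0.   ]
0 0 0 0.0 0.0 40.0 0; 0 0 0 0.0 0.0 40.0 0; 0 0 0 0.0 0.0 40.0 0
```

{"method": "servo_tool", "body": {"commands": "0 0 0 -14 -23 1 0; 0 0 0 -14 -23 1 0; 0 0 0 0 0 40 0; 0 0 0 0 0 40 0; 0 0 0 0 0 30 0"}}

```text
time_s: 2.35
eef_pos: [0.5991, 0.1021, 0.0893]
eef_rot: [-0.001, 0.623, 0.782, -0.001]
wrist_force: [-0.3, -0.2, -0.3]
opening: -0.0
grasp_force: 0.0
```

Run:
```python
s=open('h.py').read()
s=s.replace("R=R@Rn.from_rotvec(w/n).as_matrix(); s=R.T@d/n*1000","s=R.T@d/n*1000; R=R@Rn.from_rotvec(w/n).as_matrix()")
open('h.py','w').write(s)
from h import *
p=safe(-.165,0); plan([(*p,.061,12.6,0)])
i=camera("side"); cv2.imwrite("pics/s1.png",cv2.resize(i[150:330,180:420],None,fx=3,fy=3))
```

```text
t 2.35 tcp [0.5991 0.1021 0.0893] yaw 12.9 F [-0.34 -0.25 -0.33] op -0.00 gf 0.0
goal [ 0.603  0.097  0.061 12.6    0.   ]
-0.002 -0.001 0.005 -5.5 3.2 28.3 0
```

View pics/s1.png

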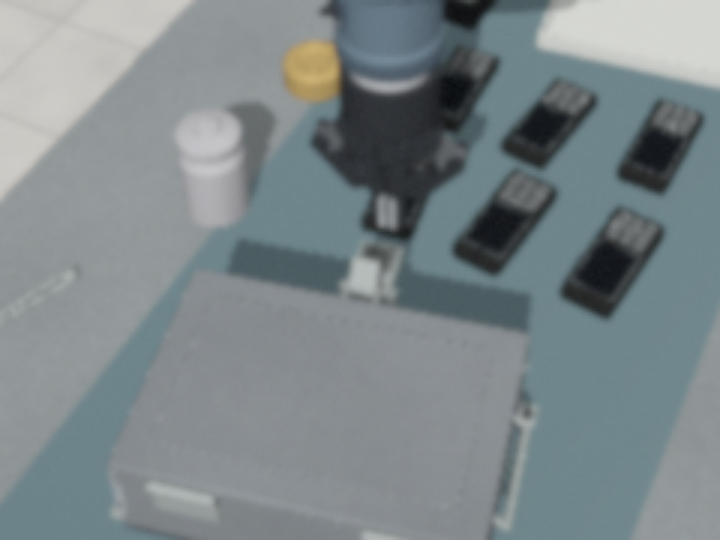

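The fingertips (385,225) stand over the pad's outer part (380,252), clear of the lid edge. Pushing.

{"method": "servo_tool", "body": {"commands": "0 0 0 -5 3 8 0; 0 0 0 0 0 7 0; 0 0 0 0 0 6 0; 0 0 0 0 0 6 0; 0 0 0 0 0 0 0"}}

```text
time_s: 3.02
eef_pos: [0.6047, 0.0969, 0.0639]
eef_rot: [-0.0, 0.624, 0.781, -0.0]
wrist_force: [0.0, -0.4, -0.6]
opening: -0.0
grasp_force: 0.0
```

{"method": "servo_tool", "body": {"commands": "0 0 0 0 0 0 0; 0 0 0 0 0 0 0; 0 0 0 0 0 0 0"}}

```text
time_s: 3.4
eef_pos: [0.6052, 0.0969, 0.0645]
eef_rot: [0.0, 0.624, 0.781, 0.0]
wrist_force: [0.1, -0.2, -0.3]
opening: -0.003
grasp_force: 0.0
```

Run:
```python
from h import *
p=safe(-.165,0); plan([(*p,.061,12.6,0)])
i=camera("side"); cv2.imwrite("pics/s2.png",i[100:400,120:520])
```

```text
t 3.40 tcp [0.6052 0.0969 0.0645] yaw 12.8 F [ 0.07 -0.2  -0.29] op -0.00 gf 0.0
goal [ 0.603  0.097  0.061 12.6    0.   ]
0 0 0.003 1.0 -1.6 3.5 0
```

View pics/s2.png

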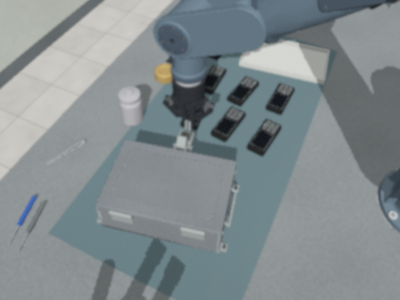

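Run:
```python
from h import *
pts=np.array([[*safe(-.172,0),.076],[*safe(-.12,0),.076],[.6052,.0969,.0645],[*safe(-.095,0),.095]])
i=camera("side"); q=proj("side",pts); print(q)
x,y=q[0].astype(int); c=cv2.resize(i[y-50:y+50,x-66:x+66],None,fx=6,fy=6,interpolation=cv2.INTER_CUBIC)
for k,(u,v) in enumerate(q): cv2.circle(c,(int((u-x+66)*6),int((v-y+50)*6)),4,[(0,0,255),(0,255,0),(255,0,0),(0,255,255)][k],1)
cv2.imwrite("pics/s3.png",c)
```

```text
[[308.88590302 230.41936404]
 [303.92322061 245.88224063]
 [307.72387671 234.90610956]
 [301.29842552 248.94720375]]
```

View pics/s3.png

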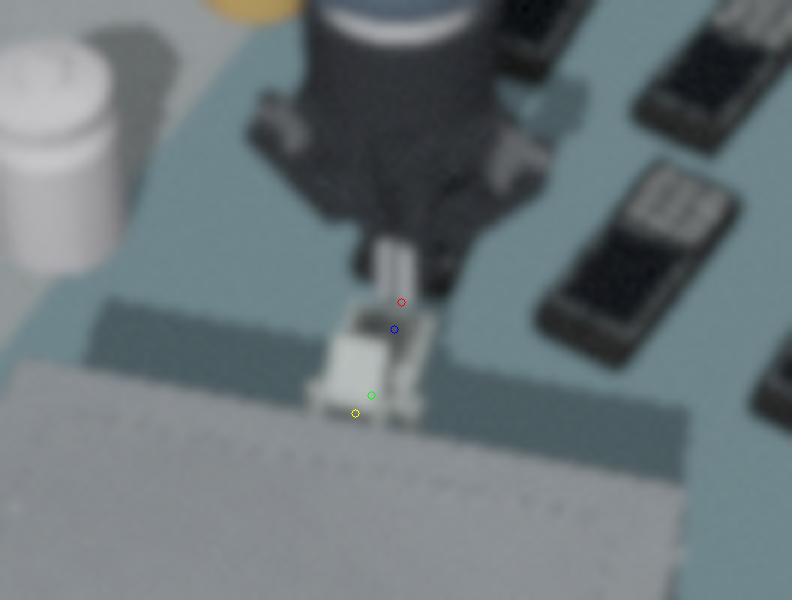

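The fingertips slid down just beyond the pad's outer edge (tips at about (395,300), pad edge at (395,308)), with no force. I'll lift, move 10 mm inward, and push again.

{"method": "servo_tool", "body": {"commands": "0 0 0 0 0 -15 0; 0 0 0 0 0 -12 0; 0 0 0 11 -2 0 0; 0 0 0 0 0 0 0"}}

```text
time_s: 4.0
eef_pos: [0.6001, 0.1082, 0.0914]
eef_rot: [-0.0, 0.624, 0.782, 0.0]
wrist_force: [0.0, -0.4, -0.4]
opening: 0.001
grasp_force: 0.0
```

{"method": "servo_tool", "body": {"commands": "0 0 0 0 0 10 0; 0 0 0 0 0 6 0; 0 0 0 0 0 3 0; 0 0 0 0 0 0 0"}}

```text
time_s: 4.5
eef_pos: [0.6003, 0.1071, 0.0716]
eef_rot: [-0.0, 0.624, 0.781, -0.0]
wrist_force: [-0.4, -0.9, -0.7]
opening: 0.002
grasp_force: 0.0
```

Run:
```python
from h import *
p=safe(-.156,0); plan([(*p,.061,12.6,0)])
```

```text
t 4.50 tcp [0.6003 0.1071 0.0716] yaw 12.8 F [-0.35 -0.93 -0.71] op 0.00 gf 0.0
goal [ 0.601  0.106  0.061 12.6    0.   ]
-0.001 0 0.003 -1.0 0.9 10.6 0
```

{"method": "servo_tool", "body": {"commands": "0 0 0 0 0 4 0; 0 0 0 0 0 0 0"}}

```text
time_s: 4.75
eef_pos: [0.6005, 0.1071, 0.068]
eef_rot: [-0.0, 0.624, 0.781, -0.0]
wrist_force: [0.6, 0.4, -0.5]
opening: -0.003
grasp_force: 0.0
```

{"method": "servo_tool", "body": {"commands": "0 0 0 0 0 3 0; 0 0 0 0 0 3 0; 0 0 0 0 0 0 0; 0 0 0 0 0 0 0"}}

```text
time_s: 5.25
eef_pos: [0.6007, 0.1072, 0.0623]
eef_rot: [0.0, 0.624, 0.781, 0.0]
wrist_force: [0.3, -0.3, 0.5]
opening: 0.001
grasp_force: 0.0
```

Run:
```python
from h import *
p=safe(-.156,0); plan([(*p,.061,12.6,0)])
i=camera("side"); 
c=cv2.resize(i[180:280,243:375],None,fx=6,fy=6,interpolation=cv2.INTER_CUBIC)
cv2.imwrite("pics/s4.png",c)
```

```text
t 5.25 tcp [0.6007 0.1072 0.0623] yaw 12.8 F [ 0.3  -0.27  0.53] op 0.00 gf 0.0
goal [ 0.601  0.106  0.061 12.6    0.   ]
0 0 0.003 -1.0 0.5 1.3 0
```

View pics/s4.png

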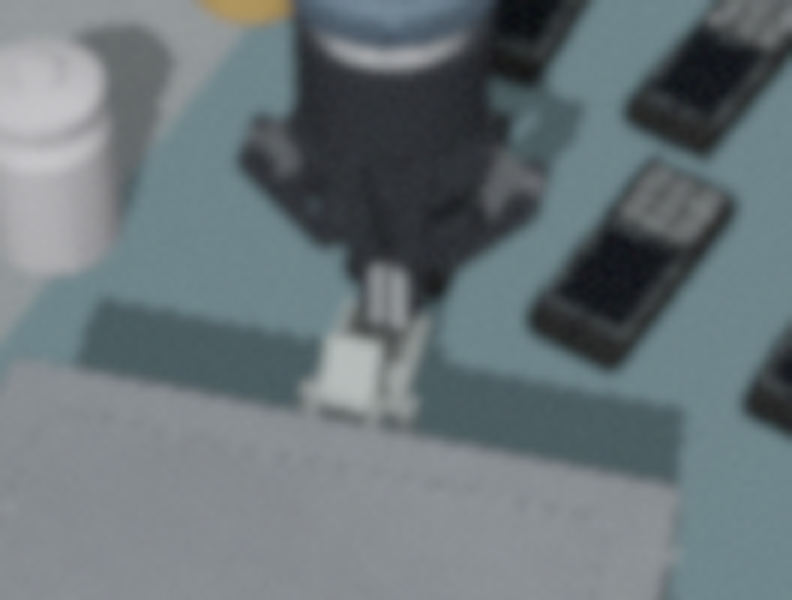

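Fingers are now over the pad, tips at (388,328), with barely any contact force. Continuing down in small steps.

{"method": "servo_tool", "body": {"commands": "0 0 0 0 0 3 0; 0 0 0 0 0 0 0"}}

```text
time_s: 5.55
eef_pos: [0.6004, 0.1072, 0.059]
eef_rot: [-0.0, 0.624, 0.781, -0.0]
wrist_force: [-0.3, 0.3, -0.2]
opening: 0.004
grasp_force: 0.0
```

{"method": "servo_tool", "body": {"commands": "0 0 0 0 0 3 0; 0 0 0 0 0 0 0"}}

```text
time_s: 5.8
eef_pos: [0.6004, 0.1072, 0.0559]
eef_rot: [-0.0, 0.624, 0.781, -0.0]
wrist_force: [-1.1, -0.2, -0.7]
opening: 0.005
grasp_force: 0.0
```

Run:
```python
from h import *
p=safe(-.156,0); plan([(*p,.061,12.6,0)])
pts=np.array([[.6007,.1072,.0565]]); print(proj("top",pts))
i=camera("top"); j=camera("side")
c=cv2.resize(i[140:280,180:340],None,fx=2.5,fy=4); d=cv2.resize(j[180:290,243:323],None,fx=5,fy=5.0909)
cv2.imwrite("pics/s5.png",np.hstack([c,d]))
```

```text
t 5.80 tcp [0.6004 0.1072 0.0559] yaw 12.8 F [-1.14 -0.19 -0.71] op 0.00 gf 0.0
goal [ 0.601  0.106  0.061 12.6    0.   ]
-0.001 0 0.003 -1.1 0.8 -5.1 0
[[287.23338095 203.12491898]]
```

View pics/s5.png

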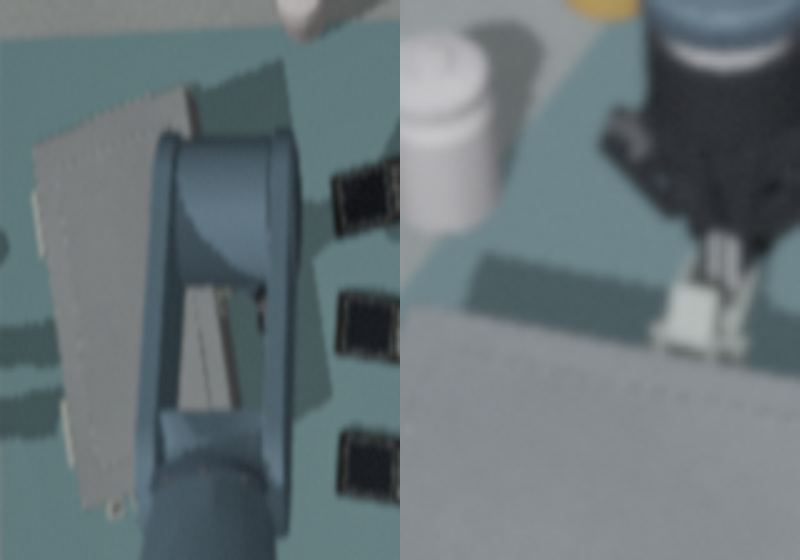

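{"method": "servo_tool", "body": {"commands": "0 0 0 0 0 2 0; 0 0 0 0 0 0 0"}}

```text
time_s: 6.15
eef_pos: [0.6005, 0.1072, 0.0541]
eef_rot: [-0.0, 0.624, 0.781, -0.0]
wrist_force: [0.4, 0.1, -0.2]
opening: 0.002
grasp_force: 0.0
```

{"method": "servo_tool", "body": {"commands": "0 0 0 0 0 2 0; 0 0 0 0 0 0 0"}}

```text
time_s: 6.4
eef_pos: [0.6005, 0.1072, 0.0521]
eef_rot: [-0.0, 0.624, 0.781, -0.0]
wrist_force: [0.2, -1.2, -0.5]
opening: 0.001
grasp_force: 0.0
```

{"method": "servo_tool", "body": {"commands": "0 0 0 0 0 2 0; 0 0 0 0 0 0 0"}}

```text
time_s: 6.65
eef_pos: [0.6005, 0.1072, 0.05]
eef_rot: [-0.0, 0.624, 0.781, -0.0]
wrist_force: [0.1, 0.4, -0.5]
opening: 0.002
grasp_force: 0.0
```

Run:
```python
from h import *
p=safe(-.156,0); plan([(*p,.061,12.6,0)])
print(get_obs()['torque'].round(2))
print(proj("side",[[.5991,.1021,.0893],[.6004,.1072,.0623],[.6004,.1072,.0559],[.6005,.1072,.05]]))
i=cv2.imread("pics/s1.png")
```

```text
t 6.65 tcp [0.6005 0.1072 0.05  ] yaw 12.8 F [ 0.14  0.43 -0.51] op 0.00 gf 0.0
goal [ 0.601  0.106  0.061 12.6    0.   ]
0 0 0.003 -1.1 0.7 -11.0 0
[0.05 0.03 0.01]
[[308.92566911 230.8975882 ]
 [307.61045809 238.85148013]
 [307.61993452 240.41333541]
 [307.59421214 241.82767575]]
```

Run:
```python
from h import *
i=camera("side"); np.save("side_now.npy",i)
q=proj("side",[[*safe(-.172,.018),.076],[*safe(-.172,-.018),.076],[*safe(-.12,-.018),.076],[*safe(-.12,.018),.076],[.6005,.1072,.05]])
c=cv2.resize(i[205:260,270:345],None,fx=10,fy=10,interpolation=cv2.INTER_CUBIC)
for u,v in q: cv2.circle(c,(int((u-270+.5)*10),int((v-205+.5)*10)),3,(0,0,255),-1)
cv2.imwrite("pics/s6.png",c)
```

```text
(no output)
```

View pics/s6.png

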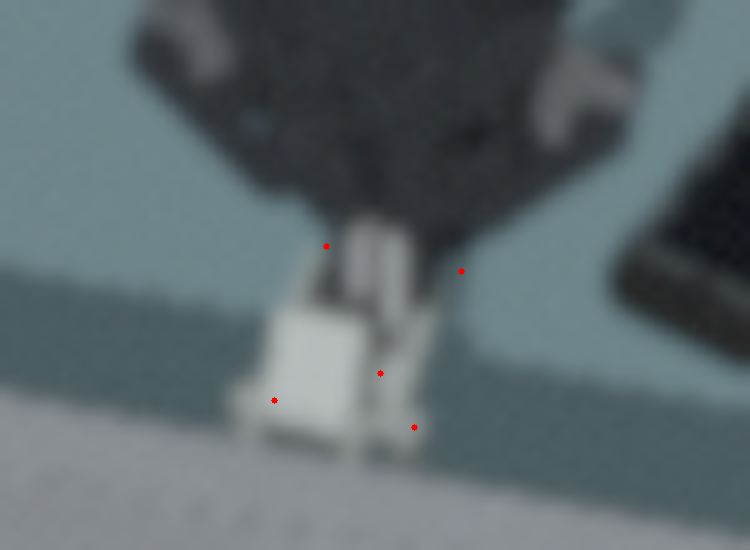

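The fingers cover the pad and the right rim's top now sits at (437,305), apparently lower than its rest corner (461,271). I'll keep stepping down, watching the force.

{"method": "servo_tool", "body": {"commands": "0 0 0 0 0 3 0; 0 0 0 0 0 0 0"}}

```text
time_s: 6.95
eef_pos: [0.601, 0.107, 0.0474]
eef_rot: [0.0, 0.624, 0.781, 0.0]
wrist_force: [0.0, -0.5, 1.6]
opening: 0.0
grasp_force: 0.7
```

{"method": "servo_tool", "body": {"commands": "0 0 0 0 0 3 0; 0 0 0 0 0 0 0"}}

```text
time_s: 7.2
eef_pos: [0.6011, 0.1069, 0.0445]
eef_rot: [0.0, 0.624, 0.781, 0.0]
wrist_force: [0.6, -2.1, 2.2]
opening: 0.002
grasp_force: 1.2
```

Run:
```python
from h import *
o,p,r=cur(); print(p,o['wrist_force'],o['torque'],o['q'],o['joint_efforts'].round(2))
i=camera("side").astype(int); j=np.load("side_now.npy").astype(int)
d=np.abs(i-j).sum(2); ys,xs=np.where(d>60); print(len(ys), xs.min() if len(xs) else 0,xs.max(),ys.min(),ys.max())
# difference vs first image in lid/hook area
k=cv2.imread("pics/side0.png").astype(int); d=np.abs(i-k).sum(2)[225:262,285:325]
for row in d[::2]: print(" ".join("%3d"%v for v in row[::2]))
```

```text
[0.60114282 0.10687655 0.0444742 ] [ 0.61243391 -2.08580657  2.18756926] [-0.33147045 -0.1530298  -0.05061573] [-1.80157636e-02  4.38402779e-01  1.62531975e+00 -3.64469036e-04
  1.07695914e+00 -2.40715185e-01] [  1.22 -50.18 -28.28   0.47   0.27  -0.  ]
2775 280 626 0 294
  9  10   7   9  10  84 147 101   7  17  37  37  52  45  26  21   4 144 218 197
  6  13   9   5  11   1  13   8  31  96  28  39  64  67  77  71  30 172 164  72
  5   7  11  11  11   8   7   5  35 131  28  54  60  23  19  22  73  93  36   3
 10   6   8   6   9  13   9   5  21  78  84  53  71  74 119  16  18   8   7  11
  2   6   1   7   8   7  15  14  37  15 112  76 109  98 166  27   4  11   7   6
  2   6   8   6   4   2  23  80 125 155 150  75 107 114 120   7  10   5   8   9
  8   8   3   6   0   4   5  29  45  66  92  90  86  55  25   6   4   5   7   5
  9  10   6  12   6   7   2  17  19  22  43  29  21  22  12   6  10   9   9   5
  2   3   1   5   7   7   5  20  18  19  41   4  27   7  17   8   8   2   1   8
  5   6   7   8   9  12  15  12  14  16  24  30  11  19   8   7   4   8   6  12
  6   8   9   2   6   6  10   3   8   8   1  10   2  14   6   8   2   3   1   7
  9  11   4  14   7   5   7  12   2   4  13  13   5  10  10   4  11   0   6   8
  8   9   4   8   4   7   9   6   1   8  29   3   3   6   3   5   3   1   3  12
  6  12  14   7   9   8  10  12   9   5   9  13   2  13   8   9   3  11   3   8
 10   8   9   4   9   5  12   8  11  11  10  10  11  12   9   8  20  10   8   5
 11   8   7   6   5   7  12   2   8   8   9  11   7   8   7  11  13   6   7  12
  3  10   9   8   7   9  13   5   4   8  13  10   8   9   8  11  10  11   7   5
  8   7  10  13   9   9  11   5  10   9   7   7   6   6  13  15  16   7   8   6
  5   4  13  11   9   8   8   9  10   4   5  12   6   4   9  19  24  13  10   4
```

{"method": "servo_tool", "body": {"commands": "0 0 0 0 0 3 0; 0 0 0 0 0 0 0"}}

```text
time_s: 7.5
eef_pos: [0.601, 0.107, 0.0413]
eef_rot: [0.0, 0.624, 0.781, 0.0]
wrist_force: [1.9, -2.9, 4.0]
opening: -0.002
grasp_force: 2.1
```

Run:
```python
from h import *
o,p,r=cur(); print(p,o['wrist_force'],o['torque'])
i=camera("side"); np.save("side_now2.npy",i)
c=cv2.resize(i[205:260,270:345],None,fx=8,fy=8,interpolation=cv2.INTER_CUBIC)
cv2.imwrite("pics/s7.png",c)
```

```text
[0.60098577 0.10697901 0.0413122 ] [ 1.89542622 -2.92103774  3.9777855 ] [-0.48149138 -0.17936168  0.05285267]
```

View pics/s7.png

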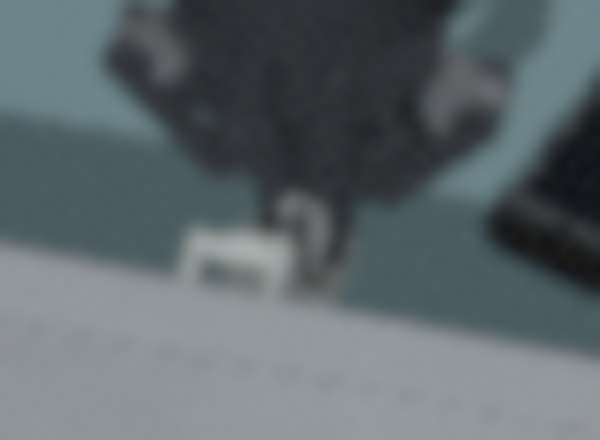

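The lid edge has risen in the view (edge now at (230,275) of the crop): the latch let go. Holding still while it opens.

{"method": "servo_tool", "body": {"commands": "0 0 0 0 0 0 0; 0 0 0 0 0 0 0; 0 0 0 0 0 0 0; 0 0 0 0 0 0 0; 0 0 0 0 0 0 0"}}

```text
time_s: 8.18
eef_pos: [0.6008, 0.1072, 0.0414]
eef_rot: [0.0, 0.624, 0.781, 0.0]
wrist_force: [2.7, -3.0, 4.0]
opening: 0.002
grasp_force: 2.2
```

{"method": "servo_tool", "body": {"commands": "0 0 0 0 0 0 0; 0 0 0 0 0 0 0; 0 0 0 0 0 0 0; 0 0 0 0 0 0 0"}}

```text
time_s: 8.68
eef_pos: [0.6007, 0.1072, 0.0413]
eef_rot: [0.0, 0.624, 0.781, 0.0]
wrist_force: [2.9, -2.9, 4.3]
opening: -0.004
grasp_force: 2.1
```

{"method": "servo_tool", "body": {"commands": "0 0 0 0 0 -15 0; 0 0 0 -5 0 -30 0; 0 0 0 -5 0 -45 0; 0 0 0 0 0 -45 1; 0 0 0 0 0 0 1"}}

```text
time_s: 9.3
eef_pos: [0.6048, 0.0981, 0.1812]
eef_rot: [0.002, 0.624, 0.782, 0.002]
wrist_force: [-0.2, -0.4, -0.2]
opening: 0.419
grasp_force: 0.0
```

Run:
```python
from h import *
o,p,r=cur(); print(p,o['wrist_force'],o['time_s'])
i=camera("side"); cv2.imwrite("pics/s8.png",i[60:400,100:520])
cv2.imwrite("pics/t8.png",camera("top"))
```

```text
[0.60479179 0.09809656 0.18116858] [-0.15105506 -0.37065902 -0.15649311] 9.3
```

View pics/s8.png

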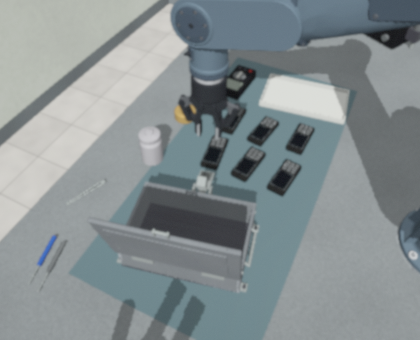

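The lid stands open, all six phones in place, gripper clear at (210,120). Now an automatic phone detector (few picture views remain).

```bash
cat >> h.py <<'E'
def phones(i=None,lo=.0,verbose=True):
    i=camera("top") if i is None else i
    m=cv2.inRange(i,(0,0,0),(62,62,62)); m=cv2.morphologyEx(m,cv2.MORPH_CLOSE,np.ones((7,7)))
    out=[]
    for c in cv2.findContours(m,cv2.RETR_EXTERNAL,cv2.CHAIN_APPROX_NONE)[0]:
        if cv2.contourArea(c)<150: continue
        X=ray("top",c.reshape(-1,2),.016); cc,s,a=rect(X)
        if not(.3<cc[0]<.8 and abs(cc[1])<.55): continue
        out.append((cc,s,a))
        if verbose: print("blob",cc.round(4),np.round(s,0),round(a,1))
    return out
E
python3 - <<'E'
from h import *
print("t0"); phones(cv2.imread("pics/top0.png")); print("t8"); phones(cv2.imread("pics/t8.png"))
E
```

```text
t0
blob [ 0.4328 -0.029 ] [117.  51.] 82.2
blob [ 0.4407 -0.194 ] [118.  49.] 88.4
blob [ 0.5421 -0.0306] [117.  49.] 83.0
blob [ 0.5527 -0.1752] [118.  49.] 81.8
blob [ 0.6467 -0.0271] [120.  48.] -81.8
blob [ 0.6585 -0.18  ] [119.  48.] -89.2
blob [ 0.717  -0.3584] [153.  76.] 88.5
t8
blob [ 0.4343 -0.0294] [116.  47.] 82.5
blob [ 0.4408 -0.1925] [115.  43.] 88.4
blob [ 0.543  -0.0302] [116.  46.] 83.2
blob [ 0.5529 -0.1751] [116.  47.] 82.3
blob [0.5257 0.2058] [137.  78.] -1.3
blob [ 0.6466 -0.0272] [118.  46.] -82.1
blob [ 0.659  -0.1799] [118.  48.] -89.7
blob [0.5507 0.4077] [295. 226.] -0.1
blob [ 0.7181 -0.3568] [154.  76.] 87.5
```

Run:
```python
from h import *
plan([(.646,-.028,.08,8,.75),(.646,-.028,.005,8,.75)])
```

```text
t 9.40 tcp [0.6021 0.098  0.1765] yaw 12.8 F [0.06 0.24 0.01] op 0.59 gf 0.0
goal [ 0.646 -0.028  0.08   8.     0.75 ]
0 0 0.028 -44.2 5.0 32.1 0.75; 0 0 0.028 -44.1 6.2 32.1 0.75; 0 0 0.028 -43.9 7.4 32.1 0.75
goal [ 6.46e-01 -2.80e-02  5.00e-03  8.00e+00  7.50e-01]
0 0 0 0.0 0.0 37.5 0.75; 0 0 0 0.0 0.0 37.5 0.75
```

{"method": "servo_tool", "body": {"commands": "0 0 0.028 -44 5 32 0.75; 0 0 0.028 -44 6 32 0.75; 0 0 0.028 -44 7 32 0.75; 0 0 0 0 0 0 0.75"}}

```text
time_s: 9.9
eef_pos: [0.6424, -0.0305, 0.0745]
eef_rot: [-0.004, 0.658, 0.753, -0.002]
wrist_force: [-0.0, 0.6, 0.2]
opening: 0.752
grasp_force: 0.0
```

Run:
```python
from h import *
plan([(.646,-.028,.02,8,.75),(.646,-.028,.0,8,.75)])
```

```text
t 9.90 tcp [ 0.6424 -0.0305  0.0745] yaw 7.7 F [-0.01  0.61  0.23] op 0.75 gf 0.0
goal [ 0.646 -0.028  0.02   8.     0.75 ]
-0.009 -0.003 -0.005 1.9 4.4 54.5 0.75
goal [ 0.646 -0.028  0.     8.     0.75 ]
0 0 0 0.0 0.0 20.0 0.75
```

{"method": "servo_tool", "body": {"commands": "0 0 0 2 4 30 0.75; 0 0 0 0 0 24 0.75; 0 0 0 0 0 10 0.75; 0 0 0 0 0 8 0.75; 0 0 0 0 0 0 0.75"}}

```text
time_s: 10.52
eef_pos: [0.6497, -0.0257, 0.0083]
eef_rot: [-0.0, 0.656, 0.755, -0.0]
wrist_force: [0.3, 0.4, 0.1]
opening: 0.752
grasp_force: 0.0
```

{"method": "servo_tool", "body": {"commands": "0 0 0 0 0 0 0; 0 0 0 0 0 0 0; 0 0 0 0 0 0 0; 0 0 0 0 0 0 0"}}

```text
time_s: 11.02
eef_pos: [0.6499, -0.0261, 0.0086]
eef_rot: [0.0, 0.656, 0.754, 0.0]
wrist_force: [0.7, -0.1, -0.3]
opening: 0.001
grasp_force: 0.0
```

Fingers closed on nothing just above the phone, so the true tips sit higher than reported. Probing the phone top (18 mm) for the offset.

{"method": "servo_tool", "body": {"commands": "0 0 0 -3 1 3 0; 0 0 0 0 0 0 0"}}

```text
time_s: 11.28
eef_pos: [0.651, -0.0292, 0.0049]
eef_rot: [-0.0, 0.656, 0.754, -0.0]
wrist_force: [0.6, -0.0, -0.1]
opening: 0.001
grasp_force: 0.0
```

{"method": "servo_tool", "body": {"commands": "0 0 0 0 0 2 0; 0 0 0 0 0 0 0"}}

```text
time_s: 11.52
eef_pos: [0.651, -0.0289, 0.003]
eef_rot: [-0.0, 0.656, 0.755, -0.0]
wrist_force: [-0.6, -0.1, 0.4]
opening: 0.003
grasp_force: 0.0
```

{"method": "servo_tool", "body": {"commands": "0 0 0 0 0 2 0; 0 0 0 0 0 0 0"}}

```text
time_s: 11.78
eef_pos: [0.651, -0.0288, 0.0011]
eef_rot: [-0.0, 0.656, 0.755, -0.0]
wrist_force: [0.2, -0.2, 0.3]
opening: 0.003
grasp_force: 0.0
```

Run:
```python
from h import *
i=camera("side"); np.save("sp.npy",i)
o,p,r=cur(); print(p,o['wrist_force'],proj("side",[p]),proj("side",[p+[0,0,.015]]))
c=cv2.resize(i[130:240,240:400],None,fx=5,fy=5,interpolation=cv2.INTER_CUBIC)
cv2.imwrite("pics/s9.png",c)
```

```text
[ 0.65108681 -0.02884714  0.00117028] [ 0.22659816 -0.16230525  0.10726221] [[312.93607628 213.67550373]] [[312.96573274 210.18086989]]
```

{"method": "servo_tool", "body": {"commands": "0 0 0 0 0 3 0; 0 0 0 0 0 0 0"}}

```text
time_s: 12.08
eef_pos: [0.6509, -0.0288, -0.0021]
eef_rot: [-0.0, 0.656, 0.754, -0.0]
wrist_force: [-0.4, 0.4, -0.5]
opening: -0.002
grasp_force: 0.0
```

{"method": "servo_tool", "body": {"commands": "0 0 0 0 0 2 0; 0 0 0 0 0 0 0"}}

```text
time_s: 12.32
eef_pos: [0.651, -0.0289, -0.0039]
eef_rot: [-0.0, 0.656, 0.754, -0.0]
wrist_force: [0.8, -0.2, 0.3]
opening: 0.002
grasp_force: 0.0
```

{"method": "servo_tool", "body": {"commands": "0 0 0 0 0 2 0; 0 0 0 0 0 0 0"}}

```text
time_s: 12.58
eef_pos: [0.651, -0.0289, -0.0059]
eef_rot: [-0.0, 0.656, 0.755, -0.0]
wrist_force: [-0.8, 0.6, -0.3]
opening: -0.001
grasp_force: 0.0
```

View pics/s9.png

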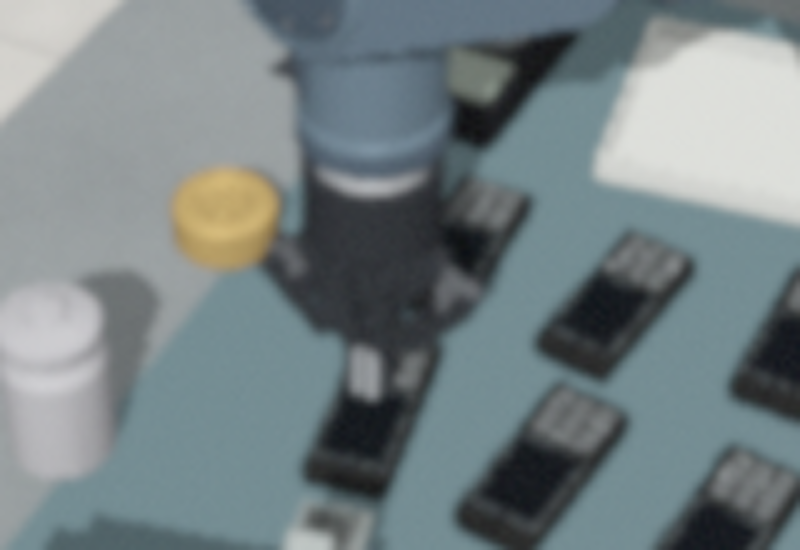

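The strip ends at (368,400) over the phone's middle, clearly not yet in contact. Continuing the probe.

{"method": "servo_tool", "body": {"commands": "0 0 0 0 0 2 0; 0 0 0 0 0 0 0"}}

```text
time_s: 12.82
eef_pos: [0.651, -0.0289, -0.0079]
eef_rot: [-0.0, 0.656, 0.755, -0.0]
wrist_force: [0.0, -0.3, 0.7]
opening: -0.001
grasp_force: 0.0
```

{"method": "servo_tool", "body": {"commands": "0 0 0 0 0 2 0; 0 0 0 0 0 0 0"}}

```text
time_s: 13.08
eef_pos: [0.6512, -0.0289, -0.0098]
eef_rot: [0.0, 0.656, 0.754, -0.0]
wrist_force: [-0.5, 0.9, -0.2]
opening: 0.001
grasp_force: 0.0
```

{"method": "servo_tool", "body": {"commands": "0 0 0 0 0 1 0; 0 0 0 0 0 0 0"}}

```text
time_s: 13.32
eef_pos: [0.6513, -0.0289, -0.0099]
eef_rot: [0.0, 0.656, 0.755, -0.0]
wrist_force: [-2.7, -0.2, 5.9]
opening: 0.001
grasp_force: 2.8
```

Tips touch the 18 mm phone top at reported z = -0.010, so the true tip is 28 mm above the reported TCP (the latch agrees: 27 mm). I'll account for that from here.

Run:
```python
from h import *
phones()
plan([(.646,-.028,.02,8,.75),(.646,-.028,-.03,8,.75)])
```

```text
blob [ 0.4408 -0.1925] [115.  43.] 88.4
blob [ 0.5539 -0.1707] [107.  46.] 82.4
blob [0.5603 0.4395] [305. 103.] 12.3
blob [ 0.6587 -0.1785] [118.  49.] -89.0
blob [0.5716 0.2713] [260. 162.] 12.5
blob [ 0.7171 -0.3553] [153.  76.] 88.5
t 13.38 tcp [ 0.6513 -0.0289 -0.0099] yaw 8.0 F [-2.77  0.82  5.33] op 0.00 gf 2.8
goal [ 0.646 -0.028  0.02   8.     0.75 ]
0 0 0 1.6 -5.1 -29.9 0.75
goal [ 0.646 -0.028 -0.03   8.     0.75 ]
0 0 0 0.0 0.0 50.0 0.75
```

{"method": "servo_tool", "body": {"commands": "0 0 0 1 -5 -30 0.75; 0 0 0 0 0 0 0.75; 0 0 0 0 0 0 0.75; 0 0 0 0 0 25 0.75; 0 0 0 0 0 15 0.75"}}

```text
time_s: 14.0
eef_pos: [0.6446, -0.0283, -0.0231]
eef_rot: [-0.001, 0.656, 0.754, -0.001]
wrist_force: [0.5, -0.4, -0.1]
opening: 0.752
grasp_force: 0.0
```

{"method": "servo_tool", "body": {"commands": "0 0 0 0 0 9 0.75; 0 0 0 0 0 0 0; 0 0 0 0 0 0 0; 0 0 0 0 0 0 0"}}

```text
time_s: 14.5
eef_pos: [0.6464, -0.0287, -0.0293]
eef_rot: [0.0, 0.656, 0.755, 0.0]
wrist_force: [-0.3, -0.2, -0.3]
opening: 0.591
grasp_force: 64.2
```

{"method": "servo_tool", "body": {"commands": "0 0 0 0 0 -10 0; 0 0 0 0 0 -10 0; 0 0 0 0 0 0 0; 0 0 0 0 0 0 0; 0 0 0 0 0 0 0"}}

```text
time_s: 15.12
eef_pos: [0.6458, -0.0285, -0.01]
eef_rot: [-0.0, 0.656, 0.755, -0.0]
wrist_force: [0.8, -1.0, -1.1]
opening: 0.596
grasp_force: 64.3
```

```bash
cat >> h.py <<'E'
def weigh(n=4):
    f=[]
    for _ in range(n): f.append(get_obs()['wrist_force']); camera("side")
    print("Fz mean %.2f sd %.2f"%(np.mean(f,0)[2],np.std(f,0)[2]))
E
python3 - <<'E'
from h import *
weigh(); plan([])
E
```

```text
Fz mean -1.31 sd 0.49
t 15.32 tcp [ 0.6459 -0.0286 -0.01  ] yaw 8.0 F [ 0.69  0.72 -0.5 ] op 0.59 gf 64.3
```

P1 is about 1.2 N: stripped. Taking it to the tray (far slot).

Run:
```python
from h import *
p=tray_l(.092,0); plan([(.636,-.07,.05,8,0),(*p,.05,7,0),(*p,-.005,7,0)])
```

```text
t 15.32 tcp [ 0.6459 -0.0286 -0.01  ] yaw 8.0 F [ 0.69  0.72 -0.5 ] op 0.59 gf 64.3
goal [ 0.636 -0.07   0.05   8.     0.   ]
0 0 0 -19.8 -7.8 -30.0 0; 0 0 0 -19.8 -7.8 -30.0 0
goal [ 0.572 -0.379  0.05   7.     0.   ]
0 0 0.003 -49.6 -17.7 0.0 0; 0 0 0.003 -49.6 -17.5 0.0 0; 0 0 0.003 -49.7 -17.4 0.0 0; 0 0 0.003 -49.7 -17.3 0.0 0; 0 0 0.003 -49.8 -17.1 0.0 0; 0 0 0.003 -49.8 -17.0 0.0 0
goal [ 5.72e-01 -3.79e-01 -5.00e-03  7.00e+00  0.00e+00]
0 0 0 0.0 0.0 55.0 0
```

{"method": "servo_tool", "body": {"commands": "0 0 0 -20 -8 -30 0; 0 0 0 -20 -8 -30 0; 0 0 0 -50 -18 0 0; 0 0 0 -50 -18 0 0; 0 0 0.01 -50 -17 0 0"}}

```text
time_s: 15.95
eef_pos: [0.6037, -0.2278, 0.0504]
eef_rot: [0.0, 0.66, 0.751, 0.0]
wrist_force: [0.2, -1.5, -0.9]
opening: 0.597
grasp_force: 64.4
```

{"method": "servo_tool", "body": {"commands": "0 0 0.01 -50 -17 0 0; 0 0 0 -50 -17 0 0; 0 0 0 -48 -17 0 0; 0 0 0 0 0 0 0; 0 0 0 0 0 0 0"}}

```text
time_s: 16.58
eef_pos: [0.5712, -0.3791, 0.0498]
eef_rot: [-0.001, 0.664, 0.748, 0.0]
wrist_force: [0.2, 0.9, -0.5]
opening: 0.591
grasp_force: 64.3
```

Run:
```python
from h import *
p=tray_l(.092,0); plan([(*p,-.024,7,0)])
```

```text
t 16.57 tcp [ 0.5712 -0.3791  0.0498] yaw 6.8 F [ 0.21  0.9  -0.52] op 0.59 gf 64.3
goal [ 0.572 -0.379 -0.024  7.     0.   ]
0 -0.001 -0.002 -0.2 0.5 36.9 0; 0 -0.001 -0.002 -0.2 0.5 36.9 0
```

{"method": "servo_tool", "body": {"commands": "0 0 0 0 0 36 0; 0 0 0 0 0 30 0; 0 0 0 0 0 8 0; 0 0 0 0 0 0 0; 0 0 0 0 0 0 0.66"}}

```text
time_s: 17.2
eef_pos: [0.5729, -0.3801, -0.0218]
eef_rot: [0.002, 0.664, 0.748, -0.0]
wrist_force: [-0.5, -0.4, 0.6]
opening: 0.662
grasp_force: 0.0
```

{"method": "servo_tool", "body": {"commands": "0 0 0 0 0 0 0.66; 0 0 0 0 0 0 0.66; 0 0 0 0 0 -25 0.66; 0 0 0 0 0 -50 0.75; 0 0 0 0 0 0 0.75"}}

```text
time_s: 17.82
eef_pos: [0.5746, -0.3824, 0.0573]
eef_rot: [0.005, 0.664, 0.748, -0.0]
wrist_force: [-0.0, 0.0, 0.5]
opening: 0.748
grasp_force: 0.0
```

Run:
```python
from h import *
plan([(.6585,-.179,.04,1,.75),(.6585,-.179,-.0295,1,.75)]); phones()
```

```text
t 17.82 tcp [ 0.5746 -0.3824  0.0573] yaw 6.8 F [-0.01  0.02  0.54] op 0.75 gf 0.0
goal [ 0.658 -0.179  0.04   1.     0.75 ]
0.002 0.002 0.025 48.0 26.8 4.1 0.75; 0.002 0.002 0.025 48.7 25.6 4.2 0.75; 0.002 0.002 0.025 49.3 24.4 4.2 0.75; 0.002 0.002 0.025 49.9 23.1 4.3 0.75
goal [ 0.658 -0.179 -0.03   1.     0.75 ]
0 0 0 0.0 0.0 34.8 0.75; 0 0 0 0.0 0.0 34.8 0.75
blob [ 0.4343 -0.029 ] [115.  46.] 82.8
blob [ 0.4408 -0.1925] [115.  43.] 88.4
blob [ 0.4842 -0.503 ] [85. 26.] -29.5
blob [ 0.5428 -0.0304] [115.  45.] 83.7
blob [ 0.5539 -0.1707] [107.  46.] 82.4
blob [ 0.5682 -0.3553] [68. 40.] -82.9
blob [0.5607 0.4395] [304. 103.] 12.2
blob [ 0.6583 -0.1783] [114.  46.] -89.5
blob [0.5714 0.2707] [259. 161.] 13.0
blob [ 0.6837 -0.369 ] [176. 142.] 88.5
```

{"method": "servo_tool", "body": {"commands": "0 0 0.025 48 27 4 0.75; 0 0 0.025 49 26 4 0.75; 0 0 0.025 49 24 4 0.75; 0 0 0.025 50 23 4 0.75; 0 0 0 0 0 0 0.75"}}

```text
time_s: 18.5
eef_pos: [0.655, -0.1708, 0.0331]
eef_rot: [-0.002, 0.699, 0.716, -0.0]
wrist_force: [0.4, 0.1, 0.6]
opening: 0.752
grasp_force: 0.0
```

{"method": "servo_tool", "body": {"commands": "0 0 0 0 0 0 0.75; 0 0 0 0 0 0 0.75"}}

```text
time_s: 18.75
eef_pos: [0.6546, -0.1772, 0.0349]
eef_rot: [-0.0, 0.701, 0.713, -0.0]
wrist_force: [-0.3, -0.8, -0.5]
opening: 0.752
grasp_force: 0.0
```

Run:
```python
from h import *
plan([(.6585,-.179,-.0295,1,.75)])
```

```text
t 18.75 tcp [ 0.6546 -0.1772  0.0349] yaw 1.0 F [-0.35 -0.84 -0.5 ] op 0.75 gf 0.0
goal [ 0.658 -0.179 -0.03   1.     0.75 ]
0 0 0 -0.9 1.9 32.2 0.75; 0 0 0 -0.9 1.9 32.2 0.75
```

{"method": "servo_tool", "body": {"commands": "0 0 0 -2 4 32 0.75; 0 0 0 0 0 32 0.75; 0 0 0 0 0 0 0.75; 0 0 0 0 0 0 0; 0 0 0 0 0 0 0"}}

```text
time_s: 19.38
eef_pos: [0.6599, -0.1785, -0.0274]
eef_rot: [0.001, 0.701, 0.714, 0.0]
wrist_force: [-0.3, -1.1, -2.1]
opening: 0.596
grasp_force: 64.8
```

{"method": "servo_tool", "body": {"commands": "0 0 0 0 0 0 0; 0 0 0 0 0 -10 0; 0 0 0 0 0 -10 0; 0 0 0 0 0 0 0; 0 0 0 0 0 0 0"}}

```text
time_s: 20.0
eef_pos: [0.6593, -0.1777, -0.0086]
eef_rot: [0.0, 0.7, 0.714, 0.0]
wrist_force: [0.0, 0.2, -2.1]
opening: 0.594
grasp_force: 64.9
```

Run:
```python
from h import *
weigh(); p=tray_l(.02,0); plan([(.62,-.21,.05,7,0),(*p,.05,7,0),(.553,-.174,.04,-8,.75)]); phones()
```

```text
Fz mean -2.55 sd 0.30
t 20.20 tcp [ 0.659  -0.1776 -0.0092] yaw 1.1 F [ 0.11  0.59 -3.2 ] op 0.59 gf 64.9
goal [ 0.62 -0.21  0.05  7.    0.  ]
0 0 -0.052 -15.8 -19.8 -29.6 0; 0 0 -0.052 -14.8 -20.6 -29.6 0
goal [ 0.501 -0.388  0.05   7.     0.   ]
0 0 0 -40.6 -35.0 0.0 0; 0 0 0 -40.6 -35.0 0.0 0; 0 0 0 -40.6 -35.0 0.0 0; 0 0 0 -40.6 -35.0 0.0 0
goal [ 0.553 -0.174  0.04  -8.     0.75 ]
0 0 0.065 51.5 19.5 2.5 0.75; 0 0 0.065 52.7 16.1 2.5 0.75; 0 0 0.065 53.6 12.6 2.5 0.75; 0 0 0.065 54.3 9.0 2.5 0.75
blob [0.3459 0.0325] [254.  64.] -17.8
blob [ 0.5435 -0.0165] [87. 45.] 84.9
blob [ 0.5685 -0.3587] [74. 40.] -82.7
blob [0.5607 0.4395] [304. 103.] 12.4
blob [0.5714 0.2712] [259. 162.] 12.9
blob [ 0.7171 -0.3557] [152.  76.] 88.5
```

Heavy (2.6 N): P2 has its battery. Set it back for now and weigh the next one.

{"method": "servo_tool", "body": {"commands": "0 0 0 0 0 10 0; 0 0 0 0 0 9 0; 0 0 0 0 0 0 0; 0 0 0 0 0 0 0.75; 0 0 0 0 0 0 0.75"}}

```text
time_s: 20.88
eef_pos: [0.6594, -0.1778, -0.0278]
eef_rot: [0.0, 0.7, 0.714, 0.0]
wrist_force: [0.5, -0.1, 0.6]
opening: 0.752
grasp_force: 0.0
```

{"method": "servo_tool", "body": {"commands": "0 0 0 0 0 0 0.75; 0 0 0 0 0 -30 0.75; 0 0 0 0 0 -40 0.75; 0 0 0 0 0 0 0.75"}}

```text
time_s: 21.38
eef_pos: [0.6625, -0.1792, 0.0469]
eef_rot: [0.004, 0.7, 0.714, 0.001]
wrist_force: [1.0, -0.5, -0.2]
opening: 0.753
grasp_force: 0.0
```

Run:
```python
from h import *
plan([(.553,-.174,.02,-8,.75),(.553,-.174,-.0295,-8,.75)])
```

```text
t 21.38 tcp [ 0.6625 -0.1792  0.0469] yaw 1.1 F [ 1.   -0.47 -0.22] op 0.75 gf 0.0
goal [ 0.553 -0.174  0.02  -8.     0.75 ]
0.003 0.001 0.053 2.5 -36.5 8.7 0.75; 0.003 0.001 0.053 0.5 -36.6 8.8 0.75; 0.003 0.001 0.053 -1.4 -36.5 8.9 0.75
goal [ 0.553 -0.174 -0.03  -8.     0.75 ]
0 0 0 0.0 0.0 49.5 0.75
```

{"method": "servo_tool", "body": {"commands": "0 0 0.053 2 -36 8 0.75; 0 0 0.053 0 -36 8 0.75; 0 0 0.053 -1 -36 8 0.75; 0 0 0 0 0 0 0.75; 0 0 0 0 0 0 0.75"}}

```text
time_s: 22.0
eef_pos: [0.5522, -0.1735, 0.0185]
eef_rot: [0.0, 0.755, 0.656, 0.0]
wrist_force: [-0.4, -0.7, 0.0]
opening: 0.751
grasp_force: 0.0
```

Run:
```python
from h import *
plan([(.553,-.174,-.0295,-8,.75)])
```

```text
t 22.00 tcp [ 0.5522 -0.1735  0.0185] yaw -8.0 F [-0.44 -0.74  0.03] op 0.75 gf 0.0
goal [ 0.553 -0.174 -0.03  -8.     0.75 ]
0.001 0 0 -0.4 0.9 48.0 0.75
```

{"method": "servo_tool", "body": {"commands": "0 0 0 0 1 24 0.75; 0 0 0 0 0 24 0.75; 0 0 0 0 0 0 0.75; 0 0 0 0 0 0 0; 0 0 0 0 0 0 0"}}

```text
time_s: 22.62
eef_pos: [0.5534, -0.1737, -0.0287]
eef_rot: [0.001, 0.755, 0.656, 0.0]
wrist_force: [0.5, -0.4, -2.4]
opening: 0.59
grasp_force: 64.5
```

{"method": "servo_tool", "body": {"commands": "0 0 0 0 0 0 0; 0 0 0 0 0 -10 0; 0 0 0 0 0 -10 0; 0 0 0 0 0 0 0; 0 0 0 0 0 0 0"}}

```text
time_s: 23.25
eef_pos: [0.5523, -0.1733, -0.0096]
eef_rot: [0.0, 0.755, 0.656, 0.0]
wrist_force: [0.8, 0.5, -2.2]
opening: 0.593
grasp_force: 64.6
```

Run:
```python
from h import *
weigh(); p=tray_l(.02,0); plan([(.54,-.23,.05,0,0),(*p,.05,7,0)])
```

```text
Fz mean -2.45 sd 0.33
t 23.45 tcp [ 0.552  -0.1731 -0.0101] yaw -8.0 F [ 0.12 -0.1  -2.29] op 0.59 gf 64.6
goal [ 0.54 -0.23  0.05  0.    0.  ]
0 0 -0.070 -29.0 -2.0 -30.0 0; 0 0 -0.070 -28.8 -4.0 -30.0 0
goal [ 0.501 -0.388  0.05   7.     0.   ]
0 0 -0.041 -52.7 -13.1 0.0 0; 0 0 -0.041 -52.1 -15.2 0.0 0; 0 0 -0.041 -51.4 -17.3 0.0 0
```

P4 heavy too (2.45 N). Put back; on to P6.

{"method": "servo_tool", "body": {"commands": "0 0 0 0 0 10 0; 0 0 0 0 0 9 0; 0 0 0 0 0 0 0; 0 0 0 0 0 0 0.75; 0 0 0 0 0 0 0.75"}}

```text
time_s: 24.08
eef_pos: [0.5524, -0.1733, -0.0288]
eef_rot: [0.0, 0.755, 0.656, -0.0]
wrist_force: [-0.5, 0.5, 0.1]
opening: 0.75
grasp_force: 0.0
```

{"method": "servo_tool", "body": {"commands": "0 0 0 0 0 0 0.75; 0 0 0 0 0 -25 0.75; 0 0 0 0 0 -25 0.75; 0 0 -0.04 -12 -36 0 0.75; 0 0 -0.04 -10 -36 0 0.75"}}

```text
time_s: 24.7
eef_pos: [0.4779, -0.1868, 0.0218]
eef_rot: [0.001, 0.727, 0.686, 0.0]
wrist_force: [-0.5, -0.2, 0.1]
opening: 0.749
grasp_force: 0.0
```

{"method": "servo_tool", "body": {"commands": "0 0 -0.03 -9 -36 0 0.75; 0 0 0 0 0 0 0.75; 0 0 0 0 0 0 0.75"}}

```text
time_s: 25.08
eef_pos: [0.4425, -0.1938, 0.0218]
eef_rot: [0.001, 0.718, 0.696, 0.0]
wrist_force: [1.4, 0.4, 0.0]
opening: 0.752
grasp_force: 0.0
```

Run:
```python
from h import *
plan([(.440,-.1935,-.0295,-1.6,.75)])
```

```text
t 25.07 tcp [ 0.4425 -0.1938  0.0218] yaw -1.8 F [1.38 0.37 0.01] op 0.75 gf 0.0
goal [ 0.44  -0.194 -0.03  -1.6    0.75 ]
0.001 0.001 -0.003 0.2 -2.6 51.3 0.75
```

{"method": "servo_tool", "body": {"commands": "0 0 0 0 -2 26 0.75; 0 0 0 0 0 25 0.75; 0 0 0 0 0 0 0.75; 0 0 0 0 0 0 0; 0 0 0 0 0 0 0"}}

```text
time_s: 25.7
eef_pos: [0.4409, -0.1938, -0.0286]
eef_rot: [0.001, 0.717, 0.697, 0.0]
wrist_force: [-0.4, 0.9, -1.5]
opening: 0.596
grasp_force: 62.3
```

{"method": "servo_tool", "body": {"commands": "0 0 0 0 0 0 0; 0 0 0 0 0 -10 0; 0 0 0 0 0 -10 0; 0 0 0 0 0 0 0; 0 0 0 0 0 0 0"}}

```text
time_s: 26.32
eef_pos: [0.4397, -0.1933, -0.0095]
eef_rot: [0.0, 0.718, 0.696, 0.0]
wrist_force: [0.3, 0.8, -1.3]
opening: 0.592
grasp_force: 62.4
```

Run:
```python
from h import *
weigh(); p=tray_l(.02,0); plan([(.445,-.24,.05,0,0),(*p,.05,7,0)])
```

```text
Fz mean -1.08 sd 0.52
t 26.52 tcp [ 0.4395 -0.193  -0.01  ] yaw -1.7 F [-0.34  0.36 -1.61] op 0.59 gf 62.4
goal [ 0.445 -0.24   0.05   0.     0.   ]
0 0 -0.015 -23.4 3.4 -30.0 0; 0 0 -0.015 -23.4 3.1 -30.0 0
goal [ 0.501 -0.388  0.05   7.     0.   ]
0 0 -0.041 -49.3 18.6 0.0 0; 0 0 -0.041 -50.1 16.6 0.0 0; 0 0 -0.041 -50.7 14.5 0.0 0
```

P6 stripped (1.1 N): to the tray's second slot.

{"method": "servo_tool", "body": {"commands": "0 0 -0.02 -23 3 -30 0; 0 0 -0.01 -23 3 -30 0; 0 0 -0.04 -49 18 0 0; 0 0 -0.04 -50 16 0 0; 0 0 -0.04 -50 14 0 0"}}

```text
time_s: 27.15
eef_pos: [0.4991, -0.3878, 0.05]
eef_rot: [-0.0, 0.663, 0.749, 0.0]
wrist_force: [0.7, -1.2, -1.1]
opening: 0.592
grasp_force: 62.8
```

{"method": "servo_tool", "body": {"commands": "0 0 0 0 0 0 0; 0 0 0 0 0 0 0"}}

```text
time_s: 27.4
eef_pos: [0.498, -0.3855, 0.0492]
eef_rot: [-0.001, 0.664, 0.748, 0.0]
wrist_force: [0.2, -0.7, -1.0]
opening: 0.592
grasp_force: 62.7
```

Run:
```python
from h import *
p=tray_l(.017,0); plan([(*p,-.024,7,0)])
```

```text
t 27.40 tcp [ 0.498  -0.3855  0.0492] yaw 6.8 F [ 0.22 -0.7  -0.95] op 0.59 gf 62.7
goal [ 0.498 -0.388 -0.024  7.     0.   ]
-0.001 -0.001 -0.001 -1.5 -0.2 36.6 0; -0.001 -0.001 -0.001 -1.5 -0.2 36.6 0
```

{"method": "servo_tool", "body": {"commands": "0 0 0 -3 0 36 0; 0 0 0 0 0 30 0; 0 0 0 0 0 7 0; 0 0 0 0 0 0 0; 0 0 0 0 0 0 0.66"}}

```text
time_s: 28.02
eef_pos: [0.5, -0.3898, -0.0213]
eef_rot: [0.001, 0.663, 0.748, -0.0]
wrist_force: [0.5, -0.0, 0.5]
opening: 0.664
grasp_force: 0.0
```

{"method": "servo_tool", "body": {"commands": "0 0 0 0 0 0 0.66; 0 0 0 0 0 0 0.66; 0 0 0 0 0 -25 0.66; 0 0 0 0 0 -45 0.75; 0 0 0 0 0 0 0.75"}}

```text
time_s: 28.65
eef_pos: [0.5016, -0.3922, 0.052]
eef_rot: [0.004, 0.663, 0.748, -0.001]
wrist_force: [1.4, -0.5, 0.2]
opening: 0.753
grasp_force: 0.0
```

Run:
```python
from h import *
phones(); plan([(.4335,-.030,.03,-7.5,.75)])
```

```text
blob [ 0.388  -0.5132] [93. 41.] -27.3
blob [ 0.4342 -0.0291] [116.  46.] 83.1
blob [ 0.5427 -0.0302] [116.  45.] 84.0
blob [ 0.5517 -0.1743] [115.  46.] 83.0
blob [ 0.5356 -0.3822] [113. 111.] 8.5
blob [0.5603 0.4397] [305. 104.] 12.4
blob [ 0.6579 -0.1772] [114.  46.] -89.4
blob [0.5712 0.2715] [260. 161.] 12.6
blob [ 0.7183 -0.3566] [148.  76.] 87.0
t 28.70 tcp [ 0.5003 -0.3908  0.0497] yaw 6.9 F [-0.32  0.62 -0.24] op 0.75 gf 0.0
goal [ 0.434 -0.03   0.03  -7.5    0.75 ]
0 0.001 0.036 52.3 -3.3 2.6 0.75; 0 0.001 0.036 52.2 -5.2 2.6 0.75; 0 0.001 0.036 52.0 -7.1 2.7 0.75; 0 0.001 0.036 51.7 -8.9 2.7 0.75; 0 0.001 0.036 51.3 -10.8 2.7 0.75; 0 0.001 0.036 50.9 -12.6 2.7 0.75; 0 0.001 0.036 50.4 -14.4 2.8 0.75
```

{"method": "servo_tool", "body": {"commands": "0 0 0.036 52 -3 3 0.75; 0 0 0.036 52 -5 3 0.75; 0 0 0.036 52 -7 3 0.75; 0 0 0.036 52 -9 3 0.75; 0 0 0.036 51 -11 3 0.75"}}

```text
time_s: 29.32
eef_pos: [0.4502, -0.1298, 0.031]
eef_rot: [-0.001, 0.729, 0.685, -0.0]
wrist_force: [0.5, 1.1, 0.8]
opening: 0.752
grasp_force: 0.0
```

{"method": "servo_tool", "body": {"commands": "0 0 0.036 51 -13 3 0.75; 0 0 0.036 50 -14 2 0.75; 0 0 0 0 0 0 0.75; 0 0 0 0 0 0 0.75"}}

```text
time_s: 29.82
eef_pos: [0.4325, -0.0292, 0.0269]
eef_rot: [-0.0, 0.752, 0.659, -0.0]
wrist_force: [0.5, 0.6, -0.7]
opening: 0.75
grasp_force: 0.0
```

Run:
```python
from h import *
plan([(.4335,-.030,-.0295,-7.5,.75)])
```

```text
t 29.82 tcp [ 0.4325 -0.0292  0.0269] yaw -7.5 F [ 0.46  0.61 -0.68] op 0.75 gf 0.0
goal [ 0.434 -0.03  -0.03  -7.5    0.75 ]
0 0 0 -0.3 0.6 28.2 0.75; 0 0 0 -0.3 0.6 28.2 0.75
```

{"method": "servo_tool", "body": {"commands": "0 0 0 0 1 28 0.75; 0 0 0 0 0 28 0.75; 0 0 0 0 0 0 0.75; 0 0 0 0 0 0 0; 0 0 0 0 0 0 0"}}

```text
time_s: 30.45
eef_pos: [0.4345, -0.03, -0.0278]
eef_rot: [0.001, 0.752, 0.659, 0.0]
wrist_force: [0.0, 0.1, -2.9]
opening: 0.591
grasp_force: 63.2
```

{"method": "servo_tool", "body": {"commands": "0 0 0 0 0 0 0; 0 0 0 0 0 -10 0; 0 0 0 0 0 -10 0; 0 0 0 0 0 0 0; 0 0 0 0 0 0 0"}}

```text
time_s: 31.08
eef_pos: [0.4337, -0.0293, -0.0085]
eef_rot: [0.0, 0.752, 0.659, 0.0]
wrist_force: [0.4, 0.7, -2.5]
opening: 0.593
grasp_force: 63.4
```

Run:
```python
from h import *
weigh(); p=tray_l(-.06,0); plan([(.433,-.07,.05,-7,0),(*p,.05,7,0)])
```

```text
Fz mean -2.20 sd 0.21
t 31.27 tcp [ 0.4333 -0.0292 -0.009 ] yaw -7.6 F [-0.3  -0.07 -2.33] op 0.59 gf 63.4
goal [ 0.433 -0.07   0.05  -7.     0.   ]
0 0 -0.005 -20.3 2.5 -29.5 0; 0 0 -0.005 -20.3 2.4 -29.5 0
goal [ 0.421 -0.398  0.05   7.     0.   ]
0 0 -0.041 -54.5 4.7 0.0 0; 0 0 -0.041 -54.6 2.5 0.0 0; 0 0 -0.041 -54.7 0.3 0.0 0; 0 0 -0.041 -54.6 -1.9 0.0 0; 0 0 -0.041 -54.5 -4.1 0.0 0; 0 0 -0.041 -54.3 -6.4 0.0 0
```

P5 heavy (about 2.4 N). Put back; P3 remains to be weighed.

{"method": "servo_tool", "body": {"commands": "0 0 0 0 0 10 0; 0 0 0 0 0 9 0; 0 0 0 0 0 0 0; 0 0 0 0 0 0 0.75; 0 0 0 0 0 0 0.75"}}

```text
time_s: 31.9
eef_pos: [0.4337, -0.0293, -0.0278]
eef_rot: [0.0, 0.752, 0.659, 0.0]
wrist_force: [0.3, 0.3, 0.1]
opening: 0.749
grasp_force: 0.0
```

{"method": "servo_tool", "body": {"commands": "0 0 0 0 0 0 0.75; 0 0 0 0 0 -25 0.75; 0 0 0 0 0 -25 0.75; 0 0 -0.01 4 36 0 0.75; 0 0 -0.01 4 36 0 0.75"}}

```text
time_s: 32.52
eef_pos: [0.5075, -0.0307, 0.0232]
eef_rot: [0.001, 0.746, 0.666, 0.0]
wrist_force: [0.6, -0.6, 0.3]
opening: 0.751
grasp_force: 0.0
```

{"method": "servo_tool", "body": {"commands": "0 0 0 4 36 0 0.75; 0 0 0 0 0 0 0.75; 0 0 0 0 0 0 0.75"}}

```text
time_s: 32.9
eef_pos: [0.5411, -0.0302, 0.0218]
eef_rot: [-0.001, 0.746, 0.666, -0.0]
wrist_force: [-0.9, 0.8, -0.0]
opening: 0.749
grasp_force: 0.0
```

Run:
```python
from h import *
plan([(.542,-.0305,-.0295,-6.5,.75)])
```

```text
t 32.90 tcp [ 0.5411 -0.0302  0.0218] yaw -6.4 F [-0.88  0.79 -0.03] op 0.75 gf 0.0
goal [ 0.542 -0.03  -0.03  -6.5    0.75 ]
-0.002 0 0.002 -0.2 1.0 51.3 0.75
```

{"method": "servo_tool", "body": {"commands": "0 0 0 0 1 26 0.75; 0 0 0 0 0 25 0.75; 0 0 0 0 0 0 0.75; 0 0 0 0 0 0 0; 0 0 0 0 0 0 0"}}

```text
time_s: 33.52
eef_pos: [0.5439, -0.0309, -0.0275]
eef_rot: [0.001, 0.746, 0.666, 0.0]
wrist_force: [-0.0, -0.0, -0.4]
opening: 0.594
grasp_force: 63.9
```

{"method": "servo_tool", "body": {"commands": "0 0 0 0 0 0 0; 0 0 0 0 0 -10 0; 0 0 0 0 0 -10 0; 0 0 0 0 0 0 0; 0 0 0 0 0 0 0"}}

```text
time_s: 34.15
eef_pos: [0.5433, -0.0306, -0.0086]
eef_rot: [0.0, 0.746, 0.666, 0.0]
wrist_force: [-0.1, 0.0, -1.8]
opening: 0.593
grasp_force: 64.0
```

Run:
```python
from h import *
weigh(5); p=tray_l(-.06,0); plan([(.54,-.07,.05,-7,0),(*p,.05,7,0)])
```

```text
Fz mean -1.43 sd 0.49
t 34.40 tcp [ 0.543  -0.0306 -0.009 ] yaw -6.4 F [ 0.01  0.16 -1.01] op 0.59 gf 64.0
goal [ 0.54 -0.07  0.05 -7.    0.  ]
0 0 0.005 -19.8 0.7 -29.5 0; 0 0 0.005 -19.8 0.8 -29.5 0
goal [ 0.421 -0.398  0.05   7.     0.   ]
0 0 -0.035 -48.6 -11.1 0.0 0; 0 0 -0.035 -48.1 -12.8 0.0 0; 0 0 -0.035 -47.7 -14.5 0.0 0; 0 0 -0.035 -47.1 -16.1 0.0 0; 0 0 -0.035 -46.5 -17.8 0.0 0; 0 0 -0.035 -45.9 -19.4 0.0 0; 0 0 -0.035 -45.2 -21.0 0.0 0
```

P3 about 1.4 N: stripped. So three and three. To the tray's third slot, with a re-weigh over the tray.

{"method": "servo_tool", "body": {"commands": "0 0 0 -20 1 -30 0; 0 0 0 -20 1 -30 0; 0 0 -0.035 -48 -11 0 0; 0 0 -0.035 -48 -13 0 0; 0 0 -0.035 -48 -14 0 0"}}

```text
time_s: 35.02
eef_pos: [0.4912, -0.2125, 0.0513]
eef_rot: [0.0, 0.709, 0.705, 0.0]
wrist_force: [0.5, -1.5, -0.5]
opening: 0.591
grasp_force: 64.0
```

{"method": "servo_tool", "body": {"commands": "0 0 -0.035 -47 -16 0 0; 0 0 -0.035 -46 -18 0 0; 0 0 -0.035 -46 -19 0 0; 0 0 -0.035 -45 -21 0 0; 0 0 0 0 0 0 0"}}

```text
time_s: 35.65
eef_pos: [0.4249, -0.4022, 0.0514]
eef_rot: [0.001, 0.66, 0.751, -0.0]
wrist_force: [0.0, 0.5, -0.0]
opening: 0.592
grasp_force: 63.9
```

{"method": "servo_tool", "body": {"commands": "0 0 0 0 0 0 0; 0 0 0 0 0 0 0"}}

```text
time_s: 35.9
eef_pos: [0.4265, -0.3971, 0.0509]
eef_rot: [-0.001, 0.658, 0.753, 0.0]
wrist_force: [-0.7, 0.1, -1.4]
opening: 0.596
grasp_force: 63.9
```

Run:
```python
from h import *
weigh(10); p=tray_l(-.06,0); plan([(*p,-.024,7,0)])
```

```text
Fz mean -1.03 sd 0.48
t 36.40 tcp [ 0.4263 -0.3986  0.0513] yaw 7.6 F [ 0.66  0.3  -0.94] op 0.59 gf 63.9
goal [ 0.421 -0.398 -0.024  7.     0.   ]
0 0 0.006 0.7 -2.4 37.7 0; 0 0 0.006 0.7 -2.4 37.7 0
```

{"method": "servo_tool", "body": {"commands": "0 0 0.01 1 -5 36 0; 0 0 0 0 0 31 0; 0 0 0 0 0 8 0; 0 0 0 0 0 0 0; 0 0 0 0 0 0 0.7"}}

```text
time_s: 37.02
eef_pos: [0.4216, -0.399, -0.0229]
eef_rot: [0.001, 0.662, 0.749, -0.0]
wrist_force: [-0.3, -0.6, -0.4]
opening: 0.698
grasp_force: 0.0
```

{"method": "servo_tool", "body": {"commands": "0 0 0 0 0 0 0.7; 0 0 0 0 0 0 0.7; 0 0 0 0 0 -25 0.7; 0 0 0 0 0 -45 0.75; 0 0 0 0 0 0 0.75"}}

```text
time_s: 37.65
eef_pos: [0.4232, -0.4011, 0.0504]
eef_rot: [0.004, 0.662, 0.749, -0.001]
wrist_force: [0.2, 0.5, -0.9]
opening: 0.749
grasp_force: 0.0
```

Run:
```python
from h import *
phones(); plan([(.5520,-.1735,.03,-8,.75)])
```

```text
blob [ 0.3021 -0.5283] [134.  69.] -43.2
blob [ 0.4341 -0.0279] [116.  46.] 82.2
blob [ 0.5513 -0.147 ] [116.  46.] 83.2
blob [ 0.5689 -0.3603] [78. 40.] -82.2
blob [0.5603 0.4397] [305. 104.] 12.5
blob [ 0.6578 -0.1784] [116.  46.] -89.6
blob [0.5719 0.2718] [261. 163.] 12.9
blob [ 0.7182 -0.3582] [151.  76.] 87.0
t 37.70 tcp [ 0.4222 -0.3997  0.0483] yaw 7.1 F [-0.06  0.74 -0.92] op 0.75 gf 0.0
goal [ 0.552 -0.174  0.03  -8.     0.75 ]
0 0.001 0.053 41.7 31.3 3.6 0.75; 0 0.001 0.053 43.3 29.1 3.6 0.75; 0 0.001 0.053 44.8 26.8 3.6 0.75; 0 0.001 0.053 46.1 24.4 3.6 0.75; 0 0.001 0.053 47.3 21.9 3.6 0.75
```

P4 was knocked to (0.551, -0.147); fetching it there.

Run:
```python
from h import *
plan([(.5510,-.1475,.03,-7,.75)])
```

```text
t 37.70 tcp [ 0.4222 -0.3997  0.0483] yaw 7.1 F [-0.06  0.74 -0.92] op 0.75 gf 0.0
goal [ 0.551 -0.148  0.03  -7.     0.75 ]
0 0.001 0.041 39.1 26.5 3.0 0.75; 0 0.001 0.041 40.1 24.8 3.0 0.75; 0 0.001 0.041 41.1 23.2 3.0 0.75; 0 0.001 0.041 42.0 21.5 3.0 0.75; 0 0.001 0.041 42.9 19.8 3.0 0.75; 0 0.001 0.041 43.6 18.0 3.0 0.75
```

{"method": "servo_tool", "body": {"commands": "0 0 0.04 39 26 3 0.75; 0 0 0.04 40 25 3 0.75; 0 0 0.04 41 23 3 0.75; 0 0 0.04 42 21 3 0.75; 0 0 0.04 43 20 3 0.75"}}

```text
time_s: 38.33
eef_pos: [0.5269, -0.1863, 0.0297]
eef_rot: [-0.001, 0.734, 0.679, -0.0]
wrist_force: [-0.3, 0.2, -0.3]
opening: 0.75
grasp_force: 0.0
```

{"method": "servo_tool", "body": {"commands": "0 0 0.04 43 18 3 0.75; 0 0 0 0 0 0 0.75; 0 0 0 0 0 0 0.75"}}

```text
time_s: 38.7
eef_pos: [0.5478, -0.1466, 0.0273]
eef_rot: [-0.001, 0.747, 0.665, -0.001]
wrist_force: [-0.3, 0.5, -1.2]
opening: 0.75
grasp_force: 0.0
```

Run:
```python
from h import *
plan([(.5510,-.1475,-.0295,-7,.75)])
```

```text
t 38.70 tcp [ 0.5478 -0.1466  0.0273] yaw -6.6 F [-0.33  0.46 -1.17] op 0.75 gf 0.0
goal [ 0.551 -0.148 -0.03  -7.     0.75 ]
-0.001 0 0.003 -0.3 1.7 28.4 0.75; -0.001 0 0.003 -0.2 1.7 28.4 0.75
```

{"method": "servo_tool", "body": {"commands": "0 0 0 0 3 28 0.75; 0 0 0 0 0 28 0.75; 0 0 0 0 0 0 0.75; 0 0 0 0 0 0 0; 0 0 0 0 0 0 0"}}

```text
time_s: 39.33
eef_pos: [0.5523, -0.1479, -0.0266]
eef_rot: [0.001, 0.747, 0.664, 0.0]
wrist_force: [0.0, -0.1, -2.0]
opening: 0.59
grasp_force: 63.7
```

{"method": "servo_tool", "body": {"commands": "0 0 0 0 0 0 0; 0 0 0 0 0 -20 0; 0 0 0 0 0 -45 0; 0 0 0 0 0 -45 0; 0 0 0 0 0 -30 0"}}

```text
time_s: 39.95
eef_pos: [0.5529, -0.1475, 0.1165]
eef_rot: [0.002, 0.747, 0.665, 0.001]
wrist_force: [-0.2, -0.9, -2.4]
opening: 0.598
grasp_force: 63.8
```

{"method": "servo_tool", "body": {"commands": "0 0 0 0 0 0 0; 0 0 0 0 0 0 0"}}

```text
time_s: 40.2
eef_pos: [0.5509, -0.1466, 0.1116]
eef_rot: [-0.001, 0.747, 0.665, -0.0]
wrist_force: [-0.3, -0.2, -3.7]
opening: 0.593
grasp_force: 63.8
```

Run:
```python
from h import *
weigh(4); p=safe(-.004,-.074); plan([(*p,.11,12.6,0)])
```

```text
Fz mean -2.93 sd 0.48
t 40.40 tcp [ 0.5506 -0.1466  0.1106] yaw -6.7 F [-0.    0.12 -2.88] op 0.59 gf 63.8
goal [ 0.64   0.271  0.11  12.6    0.   ]
0 0 -0.042 53.1 5.1 0.1 0; 0 0 -0.042 52.9 7.3 0.1 0; 0 0 -0.042 52.5 9.5 0.1 0; 0 0 -0.042 52.1 11.7 0.1 0; 0 0 -0.042 51.5 13.9 0.1 0; 0 0 -0.042 50.9 16.1 0.1 0; 0 0 -0.042 50.2 18.2 0.1 0; 0 0 -0.042 49.4 20.3 0.1 0
```

{"method": "servo_tool", "body": {"commands": "0 0 -0.042 53 5 0 0; 0 0 -0.042 53 7 0 0; 0 0 -0.042 52 9 0 0; 0 0 -0.042 52 12 0 0; 0 0 -0.042 51 14 0 0"}}

```text
time_s: 41.02
eef_pos: [0.607, 0.1144, 0.1111]
eef_rot: [-0.001, 0.673, 0.74, -0.001]
wrist_force: [-0.6, -0.4, -2.0]
opening: 0.59
grasp_force: 63.8
```

{"method": "servo_tool", "body": {"commands": "0 0 -0.042 51 16 0 0; 0 0 -0.042 50 18 0 0; 0 0 -0.042 49 20 0 0; 0 0 0 0 0 0 0; 0 0 0 0 0 0 0"}}

```text
time_s: 41.65
eef_pos: [0.6399, 0.2685, 0.1107]
eef_rot: [-0.001, 0.625, 0.78, -0.001]
wrist_force: [-0.0, -0.9, -2.7]
opening: 0.591
grasp_force: 63.7
```

Run:
```python
from h import *
p=safe(-.004,-.074); plan([(*p,.11,12.6,0),(*p,-.0205,12.6,0)])
```

```text
t 41.65 tcp [0.6399 0.2685 0.1107] yaw 12.6 F [-0.03 -0.91 -2.7 ] op 0.59 gf 63.7
goal [ 0.64   0.271  0.11  12.6    0.   ]
-0.003 0.001 0 2.0 1.1 0.7 0
goal [ 0.64   0.271 -0.02  12.6    0.   ]
0 0 0 0.0 0.0 43.5 0; 0 0 0 0.0 0.0 43.5 0; 0 0 0 0.0 0.0 43.5 0
```

{"method": "servo_tool", "body": {"commands": "0 0 0 2 1 40 0; 0 0 0 0 0 40 0; 0 0 0 0 0 20 0; 0 0 0 0 0 10 0; 0 0 0 0 0 0 0"}}

```text
time_s: 42.28
eef_pos: [0.6417, 0.2705, 0.0025]
eef_rot: [0.0, 0.626, 0.78, 0.0]
wrist_force: [0.5, 0.2, -1.7]
opening: 0.594
grasp_force: 63.6
```

{"method": "servo_tool", "body": {"commands": "0 0 0 0 0 8 0; 0 0 0 0 0 6 0; 0 0 0 0 0 4 0; 0 0 0 0 0 0 0"}}

```text
time_s: 42.78
eef_pos: [0.6409, 0.2709, -0.0162]
eef_rot: [-0.0, 0.626, 0.78, -0.0]
wrist_force: [0.1, -0.9, -2.7]
opening: 0.593
grasp_force: 63.8
```

Run:
```python
from h import *
p=safe(-.004,-.074); plan([(*p,-.0205,12.6,0)])
```

```text
t 42.77 tcp [ 0.6409  0.2709 -0.0162] yaw 12.6 F [ 0.07 -0.91 -2.71] op 0.59 gf 63.8
goal [ 0.64   0.271 -0.02  12.6    0.   ]
-0.001 0 -0.001 -0.0 -0.4 4.3 0
```

{"method": "servo_tool", "body": {"commands": "0 0 0 0 0 4 0; 0 0 0 0 0 0 0; 0 0 0 0 0 0 0.68; 0 0 0 0 0 0 0.68; 0 0 0 0 0 0 0.68"}}

```text
time_s: 43.4
eef_pos: [0.6413, 0.271, -0.0196]
eef_rot: [-0.0, 0.626, 0.78, 0.0]
wrist_force: [-1.5, -0.9, 1.5]
opening: 0.68
grasp_force: 0.0
```

{"method": "servo_tool", "body": {"commands": "0 0 0 0 0 -25 0.68; 0 0 0 0 0 -45 0.68; 0 0 0 0 0 -45 0.7; 0 0 0 0 0 -15 0.75; 0 0 0 0 0 0 0.75"}}

```text
time_s: 44.02
eef_pos: [0.6421, 0.271, 0.1113]
eef_rot: [0.001, 0.626, 0.78, 0.001]
wrist_force: [0.2, 0.4, -0.6]
opening: 0.749
grasp_force: 0.0
```

Run:
```python
from h import *
phones(); plan([(.658,-.178,.09,.5,.75),(.658,-.178,.03,.5,.75)])
```

```text
blob [ 0.42  -0.396] [110.  46.] -83.8
blob [ 0.434  -0.0281] [116.  47.] 82.6
blob [ 0.4992 -0.3889] [112.  43.] -84.9
blob [ 0.5711 -0.3775] [113.  44.] -83.5
blob [0.5866 0.4197] [126. 109.] -73.4
blob [ 0.659  -0.1787] [117.  48.] -89.6
blob [ 0.7171 -0.3565] [155.  76.] 88.5
blob [0.6146 0.2648] [346. 137.] 10.3
t 44.08 tcp [0.6409 0.2708 0.1093] yaw 12.5 F [ 0.27 -0.21 -0.51] op 0.75 gf 0.0
goal [ 0.658 -0.178  0.09   0.5    0.75 ]
0 0 0.023 -49.1 -9.0 2.2 0.75; 0 0 0.023 -49.3 -7.8 2.2 0.75; 0 0 0.023 -49.5 -6.7 2.2 0.75; 0 0 0.023 -49.6 -5.5 2.2 0.75; 0 0 0.023 -49.7 -4.4 2.2 0.75; 0 0 0.023 -49.8 -3.2 2.2 0.75; 0 0 0.023 -49.9 -2.0 2.2 0.75; 0 0 0.023 -49.9 -0.9 2.2 0.75; 0 0 0.023 -49.9 0.3 2.2 0.75
goal [ 0.658 -0.178  0.03   0.5    0.75 ]
0 0 0 0.0 0.0 30.0 0.75; 0 0 0 0.0 0.0 30.0 0.75
```

The three tray phones are well placed in a row. Now P2.

{"method": "servo_tool", "body": {"commands": "0 0 0.023 -49 -9 2 0.75; 0 0 0.023 -49 -8 2 0.75; 0 0 0.023 -50 -7 2 0.75; 0 0 0.023 -50 -5 2 0.75; 0 0 0.023 -50 -4 2 0.75"}}

```text
time_s: 44.7
eef_pos: [0.6496, 0.0194, 0.0972]
eef_rot: [-0.002, 0.67, 0.743, -0.001]
wrist_force: [0.2, 0.7, -0.1]
opening: 0.75
grasp_force: 0.0
```

{"method": "servo_tool", "body": {"commands": "0 0 0.023 -50 -3 2 0.75; 0 0 0.023 -50 -2 2 0.75; 0 0 0.023 -50 -1 2 0.75; 0 0 0.023 -50 0 20 0.75; 0 0 0 0 0 42 0.75"}}

```text
time_s: 45.32
eef_pos: [0.6596, -0.184, 0.0312]
eef_rot: [0.001, 0.705, 0.71, 0.0]
wrist_force: [0.2, 0.9, 0.5]
opening: 0.749
grasp_force: 0.0
```

{"method": "servo_tool", "body": {"commands": "0 0 0 0 0 0 0.75; 0 0 0 0 0 0 0.75"}}

```text
time_s: 45.58
eef_pos: [0.659, -0.1784, 0.0318]
eef_rot: [-0.001, 0.703, 0.712, -0.0]
wrist_force: [0.3, 0.4, -0.1]
opening: 0.75
grasp_force: 0.0
```

Run:
```python
from h import *
plan([(.658,-.178,-.0295,.5,.75)])
```

```text
t 45.58 tcp [ 0.659  -0.1784  0.0318] yaw 0.7 F [ 0.27  0.38 -0.05] op 0.75 gf 0.0
goal [ 0.658 -0.178 -0.03   0.5    0.75 ]
-0.001 0 0.002 0.2 -0.4 30.6 0.75; -0.001 0 0.002 0.2 -0.5 30.6 0.75
```

{"method": "servo_tool", "body": {"commands": "0 0 0 0 0 31 0.75; 0 0 0 0 0 30 0.75; 0 0 0 0 0 0 0.75; 0 0 0 0 0 0 0; 0 0 0 0 0 0 0"}}

```text
time_s: 46.2
eef_pos: [0.6609, -0.1796, -0.0265]
eef_rot: [0.002, 0.703, 0.711, 0.001]
wrist_force: [0.4, 0.9, 5.4]
opening: 0.591
grasp_force: 65.8
```

{"method": "servo_tool", "body": {"commands": "0 0 0 0 0 0 0; 0 0 0 0 0 -20 0; 0 0 0 0 0 -45 0; 0 0 0 0 0 -45 0; 0 0 0 0 0 -30 0"}}

```text
time_s: 46.82
eef_pos: [0.6602, -0.1798, 0.1151]
eef_rot: [0.002, 0.703, 0.711, 0.0]
wrist_force: [-0.5, -0.2, -3.2]
opening: 0.586
grasp_force: 64.9
```

{"method": "servo_tool", "body": {"commands": "0 0 0 0 0 0 0; 0 0 0 0 0 0 0"}}

```text
time_s: 47.08
eef_pos: [0.6583, -0.1789, 0.1099]
eef_rot: [-0.001, 0.703, 0.711, -0.0]
wrist_force: [-0.3, -0.1, -2.9]
opening: 0.594
grasp_force: 64.9
```

Run:
```python
from h import *
weigh(3); p=safe(-.004,0); plan([(*p,.11,12.6,0)])
```

```text
Fz mean -3.57 sd 0.46
t 47.23 tcp [ 0.6579 -0.1786  0.1088] yaw 0.7 F [ 0.92  0.72 -3.36] op 0.59 gf 64.9
goal [ 0.568  0.255  0.11  12.6    0.   ]
0 0 -0.026 54.3 -10.6 -0.0 0; 0 0 -0.026 54.5 -9.1 -0.0 0; 0 0 -0.026 54.8 -7.7 -0.1 0; 0 0 -0.026 54.9 -6.3 -0.1 0; 0 0 -0.026 55.1 -4.9 -0.1 0; 0 0 -0.026 55.2 -3.4 -0.1 0; 0 0 -0.026 55.3 -2.0 -0.1 0; 0 0 -0.026 55.3 -0.6 -0.1 0
```

{"method": "servo_tool", "body": {"commands": "0 0 -0.026 54 -11 0 0; 0 0 -0.026 54 -9 0 0; 0 0 -0.026 55 -8 0 0; 0 0 -0.026 55 -6 0 0; 0 0 -0.026 55 -5 0 0"}}

```text
time_s: 47.85
eef_pos: [0.6016, 0.0926, 0.1099]
eef_rot: [-0.001, 0.655, 0.756, -0.001]
wrist_force: [0.5, 0.1, -3.3]
opening: 0.593
grasp_force: 64.8
```

{"method": "servo_tool", "body": {"commands": "0 0 -0.026 55 -3 0 0; 0 0 -0.026 55 -2 0 0; 0 0 -0.026 55 -1 0 0; 0 0 0 0 0 0 0; 0 0 0 0 0 0 0"}}

```text
time_s: 48.48
eef_pos: [0.5688, 0.2524, 0.1102]
eef_rot: [-0.0, 0.625, 0.781, -0.001]
wrist_force: [0.3, 0.1, -3.5]
opening: 0.595
grasp_force: 64.8
```

Run:
```python
from h import *
weigh(2); p=safe(-.004,0); plan([(*p,.11,12.6,0),(*p,-.0205,12.6,0)])
```

```text
Fz mean -3.80 sd 0.29
t 48.58 tcp [0.5695 0.2513 0.1106] yaw 12.5 F [-0.43 -0.2  -1.92] op 0.59 gf 64.8
goal [ 0.568  0.255  0.11  12.6    0.   ]
-0.001 0 -0.001 3.5 -0.5 0.6 0
goal [ 0.568  0.255 -0.02  12.6    0.   ]
0 0 0 0.0 0.0 43.5 0; 0 0 0 0.0 0.0 43.5 0; 0 0 0 0.0 0.0 43.5 0
```

{"method": "servo_tool", "body": {"commands": "0 0 0 4 0 40 0; 0 0 0 0 0 40 0; 0 0 0 0 0 20 0; 0 0 0 0 0 15 0; 0 0 0 0 0 8 0"}}

```text
time_s: 49.2
eef_pos: [0.5692, 0.2562, -0.0118]
eef_rot: [0.0, 0.625, 0.78, 0.0]
wrist_force: [-0.7, -0.2, -3.1]
opening: 0.59
grasp_force: 64.7
```

{"method": "servo_tool", "body": {"commands": "0 0 0 0 0 5 0; 0 0 0 0 0 2 0; 0 0 0 0 0 0 0; 0 0 0 0 0 0 0"}}

```text
time_s: 49.7
eef_pos: [0.569, 0.2566, -0.0181]
eef_rot: [0.0, 0.625, 0.78, 0.0]
wrist_force: [-0.3, -1.1, -2.7]
opening: 0.589
grasp_force: 64.7
```

Run:
```python
from h import *
p=safe(-.004,0); plan([(*p,-.0205,12.6,0)])
```

```text
t 49.70 tcp [ 0.569   0.2566 -0.0181] yaw 12.6 F [-0.28 -1.13 -2.72] op 0.59 gf 64.7
goal [ 0.568  0.255 -0.02  12.6    0.   ]
0.001 0 0 -1.8 -1.1 2.4 0
```

{"method": "servo_tool", "body": {"commands": "0 0 0 0 0 2 0; 0 0 0 0 0 0 0; 0 0 0 0 0 0 0.68; 0 0 0 0 0 0 0.68; 0 0 0 0 0 0 0.68"}}

```text
time_s: 50.32
eef_pos: [0.5686, 0.2565, -0.0207]
eef_rot: [0.0, 0.625, 0.78, 0.0]
wrist_force: [0.3, 0.6, 0.3]
opening: 0.681
grasp_force: 0.0
```

{"method": "servo_tool", "body": {"commands": "0 0 0 0 0 -25 0.68; 0 0 0 0 0 -45 0.68; 0 0 0 0 0 -45 0.7; 0 0 0 0 0 -15 0.75; 0 0 0 0 0 0 0.75"}}

```text
time_s: 50.95
eef_pos: [0.5692, 0.2566, 0.11]
eef_rot: [0.001, 0.625, 0.78, 0.001]
wrist_force: [0.8, 0.6, -0.7]
opening: 0.747
grasp_force: 0.0
```

Run:
```python
from h import *
phones(); plan([(.4335,-.0285,.09,-7.5,.75),(.4335,-.0285,.03,-7.5,.75)])
```

```text
blob [ 0.4205 -0.3959] [111.  44.] -83.2
blob [ 0.4337 -0.0282] [116.  48.] 82.2
blob [ 0.4992 -0.3888] [112.  44.] -85.6
blob [0.4906 0.4043] [152. 124.] 5.5
blob [ 0.5711 -0.377 ] [114.  44.] -83.8
blob [0.6056 0.3038] [423. 264.] 40.6
blob [ 0.7171 -0.3568] [156.  76.] 88.5
t 51.00 tcp [0.568  0.2563 0.1083] yaw 12.6 F [-0.61 -0.32 -0.32] op 0.75 gf 0.0
goal [ 0.434 -0.028  0.09  -7.5    0.75 ]
0 0 0.058 -41.4 -32.2 3.1 0.75; 0 0 0.058 -43.3 -29.8 3.1 0.75; 0 0 0.058 -44.9 -27.2 3.1 0.75; 0 0 0.058 -46.4 -24.5 3.1 0.75; 0 0 0.058 -47.8 -21.7 3.1 0.75; 0 0 0.058 -49.0 -18.9 3.1 0.75
goal [ 0.434 -0.028  0.03  -7.5    0.75 ]
0 0 0 0.0 0.0 30.0 0.75; 0 0 0 0.0 0.0 30.0 0.75
```

{"method": "servo_tool", "body": {"commands": "0 0 0.058 -41 -32 3 0.75; 0 0 0.058 -43 -30 3 0.75; 0 0 0.058 -45 -27 3 0.75; 0 0 0.058 -46 -24 3 0.75; 0 0 0.058 -48 -22 3 0.75"}}

```text
time_s: 51.62
eef_pos: [0.4545, 0.0189, 0.092]
eef_rot: [-0.002, 0.732, 0.681, -0.001]
wrist_force: [0.4, -0.8, 0.4]
opening: 0.747
grasp_force: 0.0
```

{"method": "servo_tool", "body": {"commands": "0 0 0.058 -49 -19 3 0.75; 0 0 0 0 0 30 0.75; 0 0 0 0 0 30 0.75; 0 0 0 0 0 0 0.75; 0 0 0 0 0 0 0.75"}}

```text
time_s: 52.25
eef_pos: [0.4342, -0.0274, 0.0311]
eef_rot: [-0.001, 0.751, 0.661, -0.0]
wrist_force: [-0.7, 0.1, -0.1]
opening: 0.752
grasp_force: 0.0
```

Run:
```python
from h import *
plan([(.4335,-.0285,-.0295,-7.5,.75)])
```

```text
t 52.25 tcp [ 0.4342 -0.0274  0.0311] yaw -7.3 F [-0.73  0.14 -0.06] op 0.75 gf 0.0
goal [ 0.434 -0.028 -0.03  -7.5    0.75 ]
-0.001 0 0.002 -0.6 -0.3 30.3 0.75; -0.001 0 0.002 -0.6 -0.3 30.3 0.75
```

{"method": "servo_tool", "body": {"commands": "0 0 0 -1 0 30 0.75; 0 0 0 0 0 30 0.75; 0 0 0 0 0 0 0.75; 0 0 0 0 0 0 0; 0 0 0 0 0 0 0"}}

```text
time_s: 52.88
eef_pos: [0.4357, -0.0289, -0.0273]
eef_rot: [0.001, 0.751, 0.661, 0.001]
wrist_force: [0.8, -0.0, 0.5]
opening: 0.592
grasp_force: 63.2
```

{"method": "servo_tool", "body": {"commands": "0 0 0 0 0 0 0; 0 0 0 0 0 -20 0; 0 0 0 0 0 -45 0; 0 0 0 0 0 -45 0; 0 0 0 0 0 -30 0"}}

```text
time_s: 53.5
eef_pos: [0.4351, -0.0289, 0.1137]
eef_rot: [0.001, 0.751, 0.66, 0.001]
wrist_force: [0.8, 0.2, -2.5]
opening: 0.587
grasp_force: 64.1
```

{"method": "servo_tool", "body": {"commands": "0 0 0 0 0 0 0; 0 0 0 0 0 0 0"}}

```text
time_s: 53.75
eef_pos: [0.4335, -0.0284, 0.1102]
eef_rot: [-0.001, 0.751, 0.66, -0.0]
wrist_force: [-0.1, -0.3, -2.9]
opening: 0.594
grasp_force: 64.1
```

Run:
```python
from h import *
weigh(3); p=safe(-.004,.074); plan([(*p,.11,12.6,0)])
```

```text
Fz mean -2.44 sd 0.38
t 53.90 tcp [ 0.4332 -0.0282  0.1097] yaw -7.3 F [-0.57  0.29 -3.06] op 0.59 gf 64.1
goal [ 0.496  0.238  0.11  12.6    0.   ]
-0.001 0 -0.070 54.5 5.7 -0.0 0; -0.001 0 -0.070 54.0 9.4 -0.1 0; -0.001 0 -0.070 53.2 13.2 -0.1 0; -0.001 0 -0.070 52.2 16.8 -0.1 0; -0.001 0 -0.070 50.9 20.4 -0.1 0
```

{"method": "servo_tool", "body": {"commands": "0 0 -0.07 54 6 0 0; 0 0 -0.07 54 9 0 0; 0 0 -0.07 53 13 0 0; 0 0 -0.07 52 17 0 0; 0 0 -0.07 51 20 0 0"}}

```text
time_s: 54.52
eef_pos: [0.496, 0.2389, 0.1097]
eef_rot: [-0.001, 0.624, 0.782, -0.001]
wrist_force: [0.9, -0.3, -1.8]
opening: 0.59
grasp_force: 64.0
```

{"method": "servo_tool", "body": {"commands": "0 0 0 0 0 0 0; 0 0 0 0 0 0 0; 0 0 0 0 0 0 0"}}

```text
time_s: 54.9
eef_pos: [0.496, 0.2362, 0.1105]
eef_rot: [-0.0, 0.625, 0.781, -0.001]
wrist_force: [-0.1, 0.5, -3.5]
opening: 0.59
grasp_force: 64.1
```

Run:
```python
from h import *
p=safe(-.004,.074); plan([(*p,.11,12.6,0),(*p,-.0205,12.6,0)])
```

```text
t 54.90 tcp [0.496  0.2362 0.1105] yaw 12.6 F [-0.15  0.47 -3.54] op 0.59 gf 64.1
goal [ 0.496  0.238  0.11  12.6    0.   ]
-0.002 0 0.001 2.2 0.5 0.5 0
goal [ 0.496  0.238 -0.02  12.6    0.   ]
0 0 0 0.0 0.0 43.5 0; 0 0 0 0.0 0.0 43.5 0; 0 0 0 0.0 0.0 43.5 0
```

{"method": "servo_tool", "body": {"commands": "0 0 0 2 0 40 0; 0 0 0 0 0 40 0; 0 0 0 0 0 20 0; 0 0 0 0 0 15 0; 0 0 0 0 0 8 0"}}

```text
time_s: 55.52
eef_pos: [0.5041, 0.2394, -0.0081]
eef_rot: [0.005, 0.626, 0.78, 0.006]
wrist_force: [16.0, 3.8, 6.2]
opening: 0.59
grasp_force: 71.0
```

{"method": "servo_tool", "body": {"commands": "0 0 0 0 0 5 0; 0 0 0 0 0 2 0; 0 0 0 0 0 0 0; 0 0 0 0 0 0 0"}}

```text
time_s: 56.02
eef_pos: [0.5059, 0.2398, -0.0143]
eef_rot: [0.006, 0.626, 0.78, 0.007]
wrist_force: [19.0, 4.7, -0.5]
opening: 0.591
grasp_force: 71.4
```

Run:
```python
from h import *
p=safe(-.004,.074); plan([(*p,-.0205,12.6,0)])
```

```text
t 56.02 tcp [ 0.5059  0.2398 -0.0143] yaw 12.5 F [19.04  4.66 -0.53] op 0.59 gf 71.4
goal [ 0.496  0.238 -0.02  12.6    0.   ]
0.019 0 -0.001 0.9 -10.0 6.1 0
```

A sideways force of 19 N: something at the near wall catches. Lifting back out with the phone and taking a look from above.

{"method": "servo_tool", "body": {"commands": "0 0 0 0 10 -10 0; 0 0 0 0 0 -45 0; 0 0 0 0 0 -45 0; 0 0 0 0 0 -25 0; 0 0 0 -50 0 0 0"}}

```text
time_s: 56.65
eef_pos: [0.5183, 0.1939, 0.1095]
eef_rot: [0.002, 0.623, 0.782, 0.002]
wrist_force: [0.6, -0.1, -2.7]
opening: 0.588
grasp_force: 71.2
```

{"method": "servo_tool", "body": {"commands": "0 0 0 -55 0 0 0; 0 0 0 -55 0 0 0; 0 0 0 -55 -10 0 0; 0 0 0 -20 -10 0 0; 0 0 0 0 0 0 0"}}

```text
time_s: 57.28
eef_pos: [0.5373, 0.0054, 0.1062]
eef_rot: [-0.0, 0.626, 0.78, -0.0]
wrist_force: [0.8, -0.3, -2.3]
opening: 0.592
grasp_force: 71.2
```

Run:
```python
from h import *
weigh(2); plan([])
i=camera("top"); cv2.imwrite("pics/t9raw.png",i)
c=cv2.resize(i[130:290,170:340],None,fx=4.6,fy=3.7,interpolation=cv2.INTER_CUBIC)
c=np.clip(255*(c/255.)**.6,0,255).astype(np.uint8)
# predicted inner floor rectangle and placed phones (red dots), rim inner (green)
def dots(P,col):
    for u,v in proj("top",P): cv2.circle(c,(int((u-170+.5)*4.6),int((v-130+.5)*3.7)),3,col,-1)
dots([[*safe(a*.088,b*.133),.085] for a in(-1,1) for b in(-1,1)],(0,255,0))
for yy in(-.074,0): dots([[*safe(-.004+a*.06,yy+b*.026),.026] for a in(-1,1) for b in(-1,1)],(0,0,255))
cv2.imwrite("pics/t9.png",c)
```

```text
Fz mean -2.27 sd 0.06
t 57.38 tcp [0.5377 0.0076 0.1063] yaw 12.6 F [-0.52  1.2  -2.3 ] op 0.59 gf 71.2
```

View pics/t9.png

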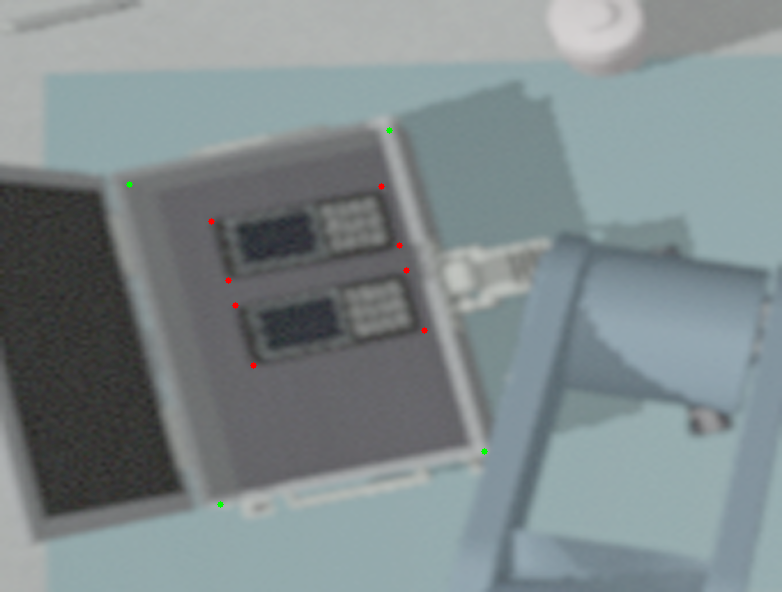

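The two phones lie flat inside as planned (dots match) and nothing obstructs the near third, centre about (345,425). I'll retry at y = +69 mm, lowering in small steps and watching the side force.

Run:
```python
from h import *
p=safe(-.004,.069); plan([(*p,.11,12.6,0)])
print([ (np.array([np.cos(-SA)*d[0]-np.sin(-SA)*d[1],np.sin(-SA)*d[0]+np.cos(-SA)*d[1]])).round(4) for d in [np.array([.5059,.2398])-S0,np.array([.569,.2566])-S0,np.array([.6413,.271])-S0]])
```

```text
t 57.42 tcp [0.5378 0.0082 0.1063] yaw 12.7 F [ 0.27  0.06 -2.88] op 0.59 gf 71.2
goal [ 0.501  0.24   0.11  12.6    0.   ]
0 0 0 46.8 3.0 -0.7 0; 0 0 0 46.8 3.0 -0.7 0; 0 0 0 46.8 2.9 -0.7 0; 0 0 0 46.8 2.9 -0.7 0; 0 0 0 46.8 2.9 -0.7 0
[array([-0.0048,  0.0641]), array([-0.0022, -0.0011]), array([-0.0039, -0.0748])]
```

{"method": "servo_tool", "body": {"commands": "0 0 0 47 3 -1 0; 0 0 0 47 3 -1 0; 0 0 0 47 3 -1 0; 0 0 0 47 3 -1 0; 0 0 0 46 3 0 0"}}

```text
time_s: 58.05
eef_pos: [0.5003, 0.2422, 0.1105]
eef_rot: [0.0, 0.624, 0.782, 0.0]
wrist_force: [0.7, -0.2, -2.2]
opening: 0.588
grasp_force: 71.2
```

{"method": "servo_tool", "body": {"commands": "0 0 0 0 0 0 0; 0 0 0 0 0 40 0; 0 0 0 0 0 20 0; 0 0 0 0 0 0 0"}}

```text
time_s: 58.55
eef_pos: [0.4992, 0.239, 0.0484]
eef_rot: [-0.001, 0.624, 0.781, -0.002]
wrist_force: [-0.0, -0.8, -3.4]
opening: 0.589
grasp_force: 71.1
```

{"method": "servo_tool", "body": {"commands": "0 0 0 0 0 10 0; 0 0 0 0 0 0 0"}}

```text
time_s: 58.8
eef_pos: [0.5012, 0.2393, 0.0404]
eef_rot: [0.0, 0.624, 0.781, -0.0]
wrist_force: [-0.2, 1.0, -2.5]
opening: 0.588
grasp_force: 71.1
```

{"method": "servo_tool", "body": {"commands": "0 0 0 0 0 10 0; 0 0 0 0 0 0 0"}}

```text
time_s: 59.05
eef_pos: [0.5006, 0.2392, 0.0296]
eef_rot: [-0.0, 0.624, 0.781, -0.001]
wrist_force: [0.7, -0.7, -2.7]
opening: 0.587
grasp_force: 71.1
```

{"method": "servo_tool", "body": {"commands": "0 0 0 0 0 10 0; 0 0 0 0 0 0 0"}}

```text
time_s: 59.3
eef_pos: [0.5003, 0.2392, 0.0192]
eef_rot: [-0.001, 0.624, 0.781, -0.001]
wrist_force: [0.4, 0.8, -2.9]
opening: 0.586
grasp_force: 71.1
```

Run:
```python
from h import *
p=safe(-.004,.069); plan([(*p,-.0205,12.6,0)])
```

```text
t 59.30 tcp [0.5003 0.2392 0.0192] yaw 12.7 F [ 0.36  0.78 -2.95] op 0.59 gf 71.1
goal [ 0.501  0.24  -0.02  12.6    0.   ]
-0.002 0 0.002 0.2 0.8 39.7 0
```

{"method": "servo_tool", "body": {"commands": "0 0 0 0 0 8 0; 0 0 0 0 0 0 0"}}

```text
time_s: 59.55
eef_pos: [0.5005, 0.2392, 0.0115]
eef_rot: [-0.0, 0.624, 0.781, -0.001]
wrist_force: [-0.4, -0.0, -2.9]
opening: 0.586
grasp_force: 71.1
```

{"method": "servo_tool", "body": {"commands": "0 0 0 0 0 8 0; 0 0 0 0 0 0 0"}}

```text
time_s: 59.8
eef_pos: [0.5007, 0.2393, 0.0036]
eef_rot: [-0.0, 0.624, 0.781, -0.0]
wrist_force: [-0.6, -0.2, -2.1]
opening: 0.593
grasp_force: 71.1
```

{"method": "servo_tool", "body": {"commands": "0 0 0 0 0 6 0; 0 0 0 0 0 0 0"}}

```text
time_s: 60.05
eef_pos: [0.5017, 0.2395, -0.0018]
eef_rot: [0.0, 0.624, 0.781, 0.0]
wrist_force: [1.9, 0.6, -2.5]
opening: 0.589
grasp_force: 71.1
```

{"method": "servo_tool", "body": {"commands": "0 0 0 0 0 6 0; 0 0 0 0 0 0 0"}}

```text
time_s: 60.3
eef_pos: [0.503, 0.2397, -0.0074]
eef_rot: [0.001, 0.625, 0.781, 0.001]
wrist_force: [5.7, 1.1, -3.8]
opening: 0.586
grasp_force: 71.4
```

{"method": "servo_tool", "body": {"commands": "0 0 0 0 0 5 0; 0 0 0 0 0 0 0"}}

```text
time_s: 60.55
eef_pos: [0.5041, 0.2399, -0.012]
eef_rot: [0.002, 0.625, 0.781, 0.002]
wrist_force: [7.9, 2.0, -4.7]
opening: 0.59
grasp_force: 71.4
```

Run:
```python
from h import *
p=safe(-.004,.069); plan([(*p,-.0205,12.6,0)])
```

```text
t 60.55 tcp [ 0.5041  0.2399 -0.012 ] yaw 12.7 F [ 7.93  1.98 -4.66] op 0.59 gf 71.4
goal [ 0.501  0.24  -0.02  12.6    0.   ]
0.006 0 0.002 0.3 -3.2 8.5 0
```

{"method": "servo_tool", "body": {"commands": "0 0 0 0 6 -2 0; 0 0 0 0 0 0 0"}}

```text
time_s: 60.8
eef_pos: [0.5068, 0.2407, -0.011]
eef_rot: [-0.0, 0.624, 0.781, -0.0]
wrist_force: [-0.8, 0.7, -2.6]
opening: 0.591
grasp_force: 71.2
```

{"method": "servo_tool", "body": {"commands": "0 0 0 0 0 5 0; 0 0 0 0 0 0 0"}}

```text
time_s: 61.05
eef_pos: [0.5057, 0.2405, -0.0167]
eef_rot: [-0.001, 0.624, 0.781, -0.001]
wrist_force: [-2.0, 0.1, -3.0]
opening: 0.588
grasp_force: 72.0
```

{"method": "servo_tool", "body": {"commands": "0 0 0 0 0 4 0; 0 0 0 0 0 0 0"}}

```text
time_s: 61.3
eef_pos: [0.5065, 0.2407, -0.0193]
eef_rot: [-0.0, 0.624, 0.781, -0.0]
wrist_force: [-5.2, -1.9, 7.4]
opening: 0.59
grasp_force: 73.2
```

Run:
```python
from h import *
p=safe(-.004,.069); plan([(*p,-.0205,12.6,0)])
```

```text
t 61.30 tcp [ 0.5065  0.2407 -0.0193] yaw 12.7 F [-5.21 -1.86  7.37] op 0.59 gf 73.2
goal [ 0.501  0.24  -0.02  12.6    0.   ]
-0.001 0 0.002 0.1 -5.7 1.2 0
```

{"method": "servo_tool", "body": {"commands": "0 0 0 0 0 0 0.64; 0 0 0 0 0 0 0.64; 0 0 0 0 0 0 0.64"}}

```text
time_s: 61.68
eef_pos: [0.5071, 0.2408, -0.0197]
eef_rot: [0.0, 0.624, 0.781, 0.0]
wrist_force: [-1.6, -1.2, 1.7]
opening: 0.639
grasp_force: 1.1
```

{"method": "servo_tool", "body": {"commands": "0 0 0 0 0 -10 0.64; 0 0 0 0 0 -10 0.64; 0 0 0 0 0 0 0.64"}}

```text
time_s: 62.05
eef_pos: [0.5085, 0.2411, 0.0019]
eef_rot: [0.001, 0.624, 0.781, 0.001]
wrist_force: [0.2, 0.1, -0.4]
opening: 0.637
grasp_force: 0.0
```

{"method": "servo_tool", "body": {"commands": "0 0 0 0 0 -45 0.64; 0 0 0 0 0 -45 0.64; 0 0 0 0 0 -25 0.64; 0 0 0 -50 0 0 0; 0 0 0 -55 0 0 0"}}

```text
time_s: 62.68
eef_pos: [0.5306, 0.1379, 0.1161]
eef_rot: [0.001, 0.623, 0.782, 0.001]
wrist_force: [0.4, 0.4, -0.7]
opening: 0.219
grasp_force: 0.0
```

{"method": "servo_tool", "body": {"commands": "0 0 0 -55 0 0 0; 0 0 0 -55 0 0 0; 0 0 0 -25 0 0 0; 0 0 0 0 0 0 0; 0 0 0 0 0 0 0"}}

```text
time_s: 63.3
eef_pos: [0.5595, 0.0072, 0.1151]
eef_rot: [-0.0, 0.624, 0.781, 0.0]
wrist_force: [0.5, 0.5, -0.5]
opening: 0.002
grasp_force: 0.0
```

Run:
```python
from h import *
i=camera("top"); cv2.imwrite("pics/t10raw.png",i); plan([])
# rectify the safe floor-phone plane (z=.026): 1 px = 1 mm, report dark blobs
W,H=176,266
P=[[*safe(-.088,-.133),.026],[*safe(.088,-.133),.026],[*safe(.088,.133),.026],[*safe(-.088,.133),.026]]
M=cv2.getPerspectiveTransform(proj("top",P).astype(np.float32),np.float32([[0,0],[W,0],[W,H],[0,H]]))
def rec(f): return cv2.cvtColor(cv2.warpPerspective(f,M,(W,H),flags=cv2.INTER_CUBIC),cv2.COLOR_BGR2GRAY)
for n,f in(("before",cv2.imread("pics/t9raw.png")),("now",i)):
    g=rec(f)
    print(n); 
    for x in (60,100,120): print(x," ".join("%d"%v for v in g[:,x-6:x+6].mean(1)[::4]))
    print("cols", " ".join("%d"%v for v in g[186:206].mean(0)[::4]))
```

```text
t 63.35 tcp [0.5595 0.0076 0.1151] yaw 12.8 F [-0.3   0.19 -0.52] op 0.00 gf 0.0
before
60 58 53 54 53 53 53 53 52 45 35 52 69 70 67 73 74 64 61 71 69 43 28 43 53 53 53 49 36 46 70 76 67 65 75 70 62 73 79 57 30 42 53 55 55 55 55 56 56 56 55 56 56 56 56 56 56 57 56 56 57 56 56 56 55 60 94 125
100 57 53 53 53 54 53 55 52 47 48 41 21 17 18 19 19 16 20 20 38 48 41 48 55 55 54 52 49 50 34 21 18 19 19 21 21 18 25 41 45 45 54 55 55 54 56 56 55 55 56 55 55 54 54 56 54 55 55 54 55 55 54 54 53 59 96 126
120 58 54 54 54 54 55 54 53 48 47 37 21 18 17 18 19 18 17 21 40 45 39 49 54 54 54 50 47 47 33 19 20 19 19 19 20 19 26 47 46 43 53 55 55 55 54 55 55 55 54 55 54 55 55 55 55 54 55 54 55 54 54 54 52 59 97 126
cols 63 79 117 124 88 56 54 55 55 55 55 55 56 57 56 56 56 55 56 55 55 55 56 56 55 55 55 54 54 54 54 55 55 55 54 55 55 55 56 55 56 56 55 55
now
60 58 53 54 53 53 54 53 53 46 36 50 71 70 67 73 74 65 61 71 69 43 28 43 52 53 51 39 40 64 73 64 63 72 68 61 67 73 59 34 37 52 56 51 38 45 69 72 62 64 74 67 61 71 74 54 33 43 56 57 56 56 56 57 54 61 94 125
100 57 54 53 54 54 53 54 53 49 49 42 21 18 17 20 20 18 16 20 39 48 41 48 54 54 52 49 48 37 20 20 20 21 20 19 20 22 43 48 44 52 55 51 47 50 36 21 21 21 22 22 20 20 27 46 49 47 54 55 54 55 54 55 53 60 97 127
120 58 54 54 54 54 54 55 53 47 48 38 20 18 18 19 19 18 19 22 40 45 40 49 55 55 52 47 48 37 21 19 19 19 20 18 19 23 42 48 43 51 56 51 47 45 33 20 19 20 19 21 20 19 25 43 44 45 53 54 54 54 54 54 52 60 97 126
cols 64 79 117 124 89 55 37 33 59 73 65 68 67 65 67 64 67 53 46 49 29 20 21 21 21 21 20 20 20 21 20 19 28 43 38 26 37 52 56 55 55 55 55 56
```

All three phones lie flat, side by side, in the safe with ~10 mm gaps. Next, go over the open lid to behind it.

Run:
```python
from h import *
_,P,R=cur(); q=safe(.20,0); plan([(P[0],P[1],.30,12.6,0),(*q,.30,12.6,0),(*q,.225,12.6,0)])
for t in np.radians([103,95,88,80,70,60,50,40,30,20,12,6,3,0]):
    r=165; x=95-r*np.cos(t)+10*np.sin(t)+11; z=85+r*np.sin(t)+10*np.cos(t)-28
    print(round(np.degrees(t)),"x %.0f rz %.0f"%(x,z))
```

```text
t 63.35 tcp [0.5595 0.0076 0.1151] yaw 12.8 F [-0.3   0.19 -0.52] op 0.00 gf 0.0
goal [5.59e-01 8.00e-03 3.00e-01 1.26e+01 0.00e+00]
0 0 0.001 0.0 -0.0 -46.2 0; 0 0 0.001 0.0 -0.0 -46.2 0; 0 0 0.001 0.0 -0.0 -46.2 0; 0 0 0.001 0.0 -0.0 -46.2 0
goal [ 0.524  0.454  0.3   12.6    0.   ]
0 0 0 55.4 7.8 0.0 0; 0 0 0 55.4 7.8 0.0 0; 0 0 0 55.4 7.8 0.0 0; 0 0 0 55.4 7.8 0.0 0; 0 0 0 55.4 7.8 0.0 0; 0 0 0 55.4 7.8 0.0 0; 0 0 0 55.4 7.8 0.0 0; 0 0 0 55.4 7.8 0.0 0
goal [ 0.524  0.454  0.225 12.6    0.   ]
0 0 0 0.0 0.0 37.5 0; 0 0 0 0.0 0.0 37.5 0
103 x 153 rz 216
95 x 130 rz 221
88 x 110 rz 222
80 x 87 rz 221
70 x 59 rz 215
60 x 32 rz 205
50 x 8 rz 190
40 x -14 rz 171
30 x -32 rz 148
20 x -46 rz 123
12 x -53 rz 101
6 x -57 rz 84
3 x -58 rz 76
0 x -59 rz 67
```

{"method": "servo_tool", "body": {"commands": "0 0 0 0 0 -50 0; 0 0 0 0 0 -50 0; 0 0 0 0 0 -50 0; 0 0 0 0 0 -50 0; 0 0 0 0 0 0 0"}}

```text
time_s: 63.98
eef_pos: [0.562, 0.0077, 0.3207]
eef_rot: [0.004, 0.624, 0.782, 0.002]
wrist_force: [0.7, 0.4, -0.1]
opening: -0.002
grasp_force: 0.0
```

{"method": "servo_tool", "body": {"commands": "0 0 0 55 8 0 0; 0 0 0 55 8 0 0; 0 0 0 55 8 0 0; 0 0 0 55 8 0 0; 0 0 0 55 8 0 0"}}

```text
time_s: 64.6
eef_pos: [0.5367, 0.2863, 0.3139]
eef_rot: [-0.001, 0.624, 0.782, -0.001]
wrist_force: [-0.2, 0.7, 0.5]
opening: -0.001
grasp_force: 0.0
```

{"method": "servo_tool", "body": {"commands": "0 0 0 55 8 0 0; 0 0 0 55 8 0 0; 0 0 0 57 8 0 0; 0 0 0 0 0 0 0; 0 0 0 0 0 0 0"}}

```text
time_s: 65.22
eef_pos: [0.5238, 0.4521, 0.3137]
eef_rot: [-0.0, 0.624, 0.782, -0.001]
wrist_force: [0.2, -0.2, -0.7]
opening: -0.002
grasp_force: 0.0
```

```bash
cat >> h.py <<'E'
def sxy(p): d=p[:2]-S0; return np.array([np.cos(SA)*d[0]+np.sin(SA)*d[1],-np.sin(SA)*d[0]+np.cos(SA)*d[1]])
E
python3 - <<'E'
from h import *
_,P,R=cur(); print(sxy(P)); q=safe(.20,0); plan([(*q,.225,12.6,0)])
E
```

```text
[0.19849461 0.00029803]
t 65.22 tcp [0.5238 0.4521 0.3137] yaw 12.8 F [ 0.22 -0.22 -0.67] op -0.00 gf 0.0
goal [ 0.524  0.454  0.225 12.6    0.   ]
-0.001 0.001 0.002 0.8 0.2 44.4 0; -0.001 0.001 0.002 0.8 0.2 44.4 0
```

Lower behind the lid, then push it toward the latch side.

{"method": "servo_tool", "body": {"commands": "0 0 0 2 0 45 0; 0 0 0 0 0 40 0; 0 0 0 0 0 5 0; 0 0 0 0 0 0 0"}}

```text
time_s: 65.72
eef_pos: [0.5252, 0.4532, 0.2265]
eef_rot: [0.0, 0.625, 0.781, 0.0]
wrist_force: [0.1, -0.3, 0.8]
opening: 0.001
grasp_force: 0.0
```

{"method": "servo_tool", "body": {"commands": "0 0 0 -15 0 0 0; 0 0 0 -15 0 0 0; 0 0 0 -10 0 0 0; 0 0 0 -10 0 0 0; 0 0 0 0 0 0 0"}}

```text
time_s: 66.35
eef_pos: [0.536, 0.4044, 0.2256]
eef_rot: [0.0, 0.625, 0.781, 0.0]
wrist_force: [0.5, 2.4, 0.2]
opening: 0.002
grasp_force: 0.8
```

{"method": "servo_tool", "body": {"commands": "0 0 0 -10 0 0 0; 0 0 0 -10 0 0 0; 0 0 0 -10 0 0 0; 0 0 0 0 0 0 0"}}

```text
time_s: 66.85
eef_pos: [0.5424, 0.3748, 0.2251]
eef_rot: [-0.0, 0.625, 0.781, -0.0]
wrist_force: [0.1, 2.1, 0.3]
opening: 0.003
grasp_force: 0.7
```

Run:
```python
from h import *
_,P,R=cur(); print(sxy(P)); plan([])
```

```text
[ 0.11895598 -0.00093914]
t 66.85 tcp [0.5424 0.3748 0.2251] yaw 12.7 F [0.15 2.13 0.28] op 0.00 gf 0.7
```

{"method": "servo_tool", "body": {"commands": "0 0 0 -16 0 2 0; 0 0 0 -16 0 2 0; 0 0 0 -14 0 3 0; 0 0 0 -14 0 3 0; 0 0 0 0 0 0 0"}}

```text
time_s: 67.47
eef_pos: [0.5556, 0.3158, 0.2147]
eef_rot: [-0.0, 0.625, 0.781, -0.001]
wrist_force: [-0.0, 1.9, 0.9]
opening: 0.001
grasp_force: 0.6
```

{"method": "servo_tool", "body": {"commands": "0 0 0 -14 0 5 0; 0 0 0 -13 0 5 0; 0 0 0 -12 0 8 0; 0 0 0 -12 0 8 0; 0 0 0 0 0 0 0"}}

```text
time_s: 68.1
eef_pos: [0.5664, 0.2661, 0.1882]
eef_rot: [-0.0, 0.625, 0.781, -0.001]
wrist_force: [-0.6, 1.6, 1.0]
opening: 0.002
grasp_force: 0.5
```

Run:
```python
from h import *
_,P,R=cur(); print(sxy(P)); plan([])
```

```text
[ 0.00765452 -0.00070921]
t 68.10 tcp [0.5664 0.2661 0.1882] yaw 12.6 F [-0.56  1.63  0.95] op 0.00 gf 0.5
```

Contact is steady. Following the arc down.

{"method": "servo_tool", "body": {"commands": "0 0 0 -11 0 9 0; 0 0 0 -11 0 10 0; 0 0 0 -9 0 11 0; 0 0 0 -9 0 12 0; 0 0 0 0 0 0 0"}}

```text
time_s: 68.72
eef_pos: [0.5746, 0.2273, 0.1456]
eef_rot: [-0.001, 0.625, 0.781, -0.001]
wrist_force: [-0.6, -0.2, 0.7]
opening: -0.004
grasp_force: 0.5
```

{"method": "servo_tool", "body": {"commands": "0 0 0 -7 0 12 0; 0 0 0 -7 0 13 0; 0 0 0 -4 0 11 0; 0 0 0 -3 0 11 0; 0 0 0 0 0 0 0"}}

```text
time_s: 69.35
eef_pos: [0.5791, 0.2075, 0.0989]
eef_rot: [-0.001, 0.625, 0.781, -0.001]
wrist_force: [-1.3, -0.6, 1.3]
opening: -0.003
grasp_force: 0.6
```

Run:
```python
from h import *
_,P,R=cur(); print(sxy(P)); plan([])
```

```text
[-0.05235921 -0.00032089]
t 69.35 tcp [0.5791 0.2075 0.0989] yaw 12.7 F [-1.26 -0.6   1.32] op -0.00 gf 0.6
```

{"method": "servo_tool", "body": {"commands": "0 0 0 -3 0 9 0; 0 0 0 -2 0 8 0; 0 0 0 -1 0 6 0; 0 0 0 0 0 0 0"}}

```text
time_s: 69.85
eef_pos: [0.5814, 0.2023, 0.0771]
eef_rot: [-0.0, 0.624, 0.781, 0.0]
wrist_force: [0.1, 1.6, 2.5]
opening: -0.002
grasp_force: 1.1
```

{"method": "servo_tool", "body": {"commands": "0 0 0 0 0 5 0; 0 0 0 0 0 4 0; 0 0 0 0 0 0 0"}}

```text
time_s: 70.22
eef_pos: [0.5815, 0.2019, 0.0681]
eef_rot: [0.0, 0.624, 0.781, -0.0]
wrist_force: [0.8, -0.0, 1.7]
opening: 0.0
grasp_force: 0.7
```

{"method": "servo_tool", "body": {"commands": "0 0 0 0 0 3 0; 0 0 0 0 0 3 0; 0 0 0 0 0 0 0; 0 0 0 0 0 0 0"}}

```text
time_s: 70.72
eef_pos: [0.5818, 0.2018, 0.0653]
eef_rot: [0.001, 0.624, 0.781, -0.0]
wrist_force: [-8.9, -4.1, 21.3]
opening: 0.002
grasp_force: 10.9
```

Run:
```python
from h import *
_,P,R=cur(); print(sxy(P)); plan([])
```

```text
[-0.05849013 -0.00167465]
t 70.72 tcp [0.5818 0.2018 0.0653] yaw 12.7 F [-8.88 -4.11 21.34] op 0.00 gf 10.9
```

21 N against a firm stop: probably snapped. Backing off, then checking in the pictures.

{"method": "servo_tool", "body": {"commands": "0 0 0 0 0 -6 0; 0 0 0 0 0 -5 0; 0 0 0 0 0 0 0; 0 0 0 0 0 0 0"}}

```text
time_s: 71.22
eef_pos: [0.5809, 0.2022, 0.0726]
eef_rot: [-0.0, 0.624, 0.781, -0.0]
wrist_force: [-1.1, 1.4, -0.1]
opening: 0.002
grasp_force: 0.0
```

{"method": "servo_tool", "body": {"commands": "0 0 0 0 0 -40 0; 0 0 0 -40 0 -50 0; 0 0 0 -50 0 -40 0; 0 0 0 -55 0 0 0; 0 0 0 -55 0 0 0"}}

```text
time_s: 71.85
eef_pos: [0.6253, 0.0077, 0.2016]
eef_rot: [0.0, 0.624, 0.781, 0.0]
wrist_force: [0.8, 0.0, -0.2]
opening: 0.001
grasp_force: 0.0
```

{"method": "servo_tool", "body": {"commands": "0 0 0 -55 0 0 0; 0 0 0 -20 0 0 0; 0 0 0 0 0 0 0; 0 0 0 0 0 0 0; 0 0 0 0 0 0 0"}}

```text
time_s: 72.47
eef_pos: [0.6412, -0.0621, 0.2012]
eef_rot: [-0.0, 0.624, 0.782, 0.0]
wrist_force: [-0.4, -0.9, -0.6]
opening: -0.001
grasp_force: 0.0
```

Run:
```python
from h import *
plan([]); s=camera("side"); k=cv2.imread("pics/side0.png")
d=np.abs(s.astype(int)-k).sum(2)
q=proj("side",[[*safe(a*.09,b*.13),.095] for a,b in((-1,-1),(1,-1),(1,1),(-1,1))]).astype(np.int32)
m=np.zeros(d.shape,np.uint8); cv2.fillPoly(m,[q],1); print("lid-top diff vs start: mean %.1f, frac>60 %.3f"%(d[m>0].mean(),(d[m>0]>60).mean()))
phones()
for n,p,z in(("pot",(299,136),.1),("cleaner",(363,138),.034)):
    pass
t=camera("top"); t0=cv2.imread("pics/top0.png")
for n,(x0,y0,x1,y1) in dict(pot=(285,120,315,150),cleaner=(350,125,378,152),meter=(408,146,470,180)).items():
    print(n,np.abs(t[y0:y1,x0:x1].astype(int)-t0[y0:y1,x0:x1]).mean().round(1))
```

```text
t 72.47 tcp [ 0.6412 -0.0621  0.2012] yaw 12.8 F [-0.37 -0.88 -0.59] op -0.00 gf 0.0
lid-top diff vs start: mean 2.8, frac>60 0.000
blob [ 0.4197 -0.3966] [113.  46.] -83.1
blob [ 0.4973 -0.375 ] [84. 42.] -84.2
blob [ 0.5691 -0.3599] [78. 42.] -82.9
blob [ 0.717  -0.3583] [152.  76.] 88.5
pot 3.7
cleaner 15.7
meter 9.8
```

Run:
```python
from h import *
for n in("side","top"):
  for f in (cv2.imread(f"pics/{n}0.png"),camera(n)):
    h=cv2.cvtColor(f,cv2.COLOR_BGR2HSV); m=cv2.inRange(h,(15,110,50),(35,255,255)); k,l,s,c=cv2.connectedComponentsWithStats(m)
    j=1+np.argsort(-s[1:,4])[:2]; print(n,[(s[i,4],c[i].round(1)) for i in j])
hand_in()
```

```text
side [(np.int32(261), array([284.8, 173.2])), (np.int32(3), array([541.7, 108.7]))]
side [(np.int32(262), array([284.7, 173.3]))]
top [(np.int32(363), array([362.8, 137.9])), (np.int32(39), array([610.8, 375.7]))]
top [(np.int32(276), array([363.4, 135.7])), (np.int32(38), array([610.9, 375.7]))]
the job is handed in; nothing more can be done
```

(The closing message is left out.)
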